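# Pin back the belt tensioner of a laboratory shaker

### The arm

A 7-joint arm with a two-finger parallel gripper is mounted at the origin on the work surface. World frame = base frame: x ahead of the robot, y to its left, z up, the work surface at z = 0. Lengths are in m, angles in rad, forces in N, time in s.
With the tool pointing down it reaches from about 0.425 to 0.95 m from the base axis. Payload 4.7 kg.
Tool frame: the origin (TCP) lies between the finger pads; the fingertips stand 25 mm ahead of it and the grasp point (between the pads) lies 6 mm ahead of it (manip.finger_overhang is the distance from the TCP to the fingertips, in m); y points along the fingers, z is the direction in which the jaws open and shut, and the axes are right-handed (so a half turn about y gives the same grasp; the last joint's range is limited). The gripper opens to 87 mm and grips with 3 to 60 N. Pads are 19 mm wide; open, the fingers measure 117 mm over their backs; the gripper's body (75 mm by 190 mm) begins 51 mm behind the grasp point.
Start: joints at [1.092, 0.469, -0.049, 1.532, 0.024, 1.141, -0.082], TCP at [0.294, -0.608, 0.248] pointing down, gripper open.
Joint ranges: [-2.59, 2.59], [-0.33, 1.99], [-1.39, 1.29], [0.1, 2.45], [-1.04, 4.18], [0.21, 1.99], [-2.66, 2.66]. Speed limits (rad/s): [2.57, 2.57, 3.14, 3.14, 3.14, 3.14, 3.14].

### API

Orientations are given as a unit quaternion [w, x, y, z].
In Python, from plant import manip, imaging, order gives the robot as it stands. The module is installed in compiled form; this text tells all that it offers.
- The arm moves only by the tool play_rows, never from a script. Its argument "targets" is a list of rows, each an object with "rotation": the turn, a rotation vector about the tool's x, y, z in degrees, a list of three; "delta_pos": the shift along the tool's x, y, z in m, a list of three; "claw": the finger opening in m, from 0 to 0.087. A call has exactly 10 rows; each row is the pose to reach, as a shift and turn from the pose commanded when the call began, along the tool's axes at that moment; what a row does not reach only later rows make up. A row lasts 1/12 s, in which the tool goes at most 41.7 mm and 7.16 degrees, less where a joint would pass 70% of its speed; a pose out of reach is approached as far as the arm can. A call with a gripper value outside its range is refused whole. The fingers move at their own pace and stop on an object; "squeeze" is the grip in N (left out, the last holds). Time passes only in rows, so rows that repeat a pose let the fingers close, or fill a call up. It gives the time, the measured TCP pose, the force and the opening at its end, in the units of the state.
- manip.state(): the state, without advancing time (a new reading comes with each control period).
- imaging.capture(name): name is "scene" or "top"; returns a dict with "frame" (400x640x3 uint8, blue, green, red), "camera_matrix" (3x3 intrinsics, pixels), "world_to_cam" (4x4, takes a point from world to camera coordinates). Camera axes: x right, y up, looking along -z (the intrinsics and any distortion apply to the point x, -y, -z); pixel columns grow to the right and rows downward; lengths in m; the calibration is good to about 2 mm. A picture is of the moment at which its call begins. There is no depth.
- order.close_job(): hands the job in, once; it reports no verdict.
Trained networks look in the newest picture that a camera, given by its name, has taken for a name from the list of things; names that differ only in an ending like _2 or _b are one class to them, and where a whole thing is asked for, a point or a joint stands for the part that bears it (a point fixed in the world has none). Each returns a list of dicts, best first, with "score" (0 to 1); they miss things now and then, are a little off and sometimes report something else, mostly with a low value. They report only what shows in the picture. A call takes as long as a camera call.
- imaging.spot_in(camera, query): "position" ([column, row] as shares, 0 to 1, of the picture: columns of its width, rows of its height, amid what is visible of it).
- imaging.outline_of(camera, query): "mask" (400x640 bool, what is visible of it) and "position" ([column, row] as shares, 0 to 1, of the picture: columns of its width, rows of its height, amid what is visible of it).
- imaging.landmark_of(camera, query): "position" ([column, row] as shares, 0 to 1, of the picture: columns of its width, rows of its height: a listed point, or the origin of a listed thing).
The state is a dict: "time_s": time; "q": joint angles; "qvel": joint speeds; "effort": joint torques, N m; "eef_pos": TCP position; "eef_rot": TCP orientation; "force": force on the tool from outside, world axes, zero at the start; "ft_torque": the same for the moment, N m; "gripper_width": finger opening in m.
Only numpy, scipy, OpenCV 4.12 (cv2) and the standard library are available. Lean on these libraries where they do the work, as an engineer would, in place of code of your own. Each camera call takes 0.05 s, during which the arm holds its last target.

### The job

This orbital shaker is open for a new belt. First put the stray black star nut lying on its deck into the white parts tray; then swing the sprung tension wheel back by its blue-knobbed hand lever and lock it there with the red-headed pin from the wooden stand, down through the bush in the lever and fully home in the brass-rimmed hole in the deck. Never let the lever fly back, leave the flask, the wash bottle and the two drivers alone, and let go of everything at the end.

Things in the scene. Friction and masses are not known exactly. Their poses are not given: they have to be found in the camera images.
- machine: Orbital shaker drive base, fixed: white tub, aluminium deck, 340 x 300 mm, deck top 75 mm above the bench, no belt on it. Origin: centre of its underside; x away from its control panel, y left, z up. Deck fittings (mm, this frame): a post 16 across, 42 high at each corner (x +-152, y +-132); capacitor can 36 across, 55 high at (-115, 93); terminal box 30 x 60 x 22 at (-45, 112).
- big_pulley (a point): Axis of the belt pulley on the deck, at its underside 12 mm above the deck: 140 mm across, free to turn, top 38 mm above the deck, with an off-centre upright stub that reaches 68 mm above the deck, within 22 mm of the axis. The motor pulley, 40 mm across, is lower than 45 mm and lies far from the lever.
- lever (a joint): Angle (rad) of the sprung tensioner, a steel bell-crank: one arm carries the black tension wheel, the other is the hand lever. 0 = at rest; it grows as the lever turns anticlockwise seen from above. At 0.78 the bush stands exactly over the locking hole; end stop at 0.92. Spring torque 0.19 N m at rest, 0.47 N m at 0.78 (about 4 N at the knob): let go unlocked, it flies back to 0.
- pivot (a point): Upright pivot axis of the tensioner, at deck height. The hub there is 44 mm across and 45 mm high.
- lever_bush (a point): Centre of the top mouth of the brass bush in the lever: a block 34 x 34 x 20 mm with an upright through hole 12 mm across, 60 mm from the pivot axis. Mouth 26 mm above the deck, underside 6 mm above the deck. The point turns with the lever.
- lever_knob (a point): Middle (half-way up) of the blue knob on the hand lever's end: upright, round, 22 mm across, 42 mm high, 120 mm from the pivot axis, in line with pivot and bush. The point lies 43 mm above the deck, the knob's top 64 mm; the flat lever below it, 22 mm wide, has its top 14 mm above the deck. Fixed to the lever, turns with it.
- tension_wheel (a point): Centre of the black tension wheel, 44 mm across, top 38 mm above the deck (bolt head to 46 mm), on the other arm of the bell-crank, 96 mm from the pivot axis.
- lock_hole (a point): Centre of the mouth of the brass-rimmed locking hole, level with the deck: 13 mm across, 18 mm deep, 60 mm from the pivot axis. Its z axis points up.
- pin_head (a point): Centre of the red head of the locking pin, the part to grasp: upright cylinder 24 mm across, 30 mm high, on a steel shank 10 mm across, 42 mm long; 60 g. In the stand its head's underside is 12 mm above the block. Fully home, the head's underside rests on the bush and its centre is 41 mm above the deck.
- pin_tip (a point): Tip of the pin, 57 mm below the head's centre; the last 5 mm taper to 6 mm across. Let go in the lever's bush away from the hole, the pin stays standing with its tip on the deck and its head's underside 16 mm above the bush. It slides along the deck as the lever is turned and drops the 16 mm by its own weight when the bush comes over the hole.
- stand: Wooden tool block, fixed, 160 x 55 mm, 45 mm high; a row of three holes along its x axis, 55 mm apart, 30 mm deep, holds the pin and two drivers in any order. Origin: centre of its underside. It stands to the left or the right of the machine, the tray on the other side.
- driver_a: Stubby nut driver with a green handle, 24 mm across, in the stand; its top 46 mm above the stand's top. Origin at the lower end of its shank, 28 mm below the stand's top. Bystander.
- driver_b: The same with an amber handle. Bystander.
- nut_center (a point): Centre (half-way up) of the loose black star nut: brass foot 24 mm across and 10 mm high below a black knob 32 mm across and 22 mm high, 32 mm high in all, 40 g. It stands on the deck, foot down, where the lever has to sweep.
- tray_in (a point): Centre of the inner floor of the white parts tray (fixed): open box 150 x 110 mm outside (x, y), 40 mm high, walls 3 mm, floor 3 mm.
- flask: Green glass conical flask, 84 mm across, 130 mm high, on the bench. Origin: centre of its underside. Bystander.
- wash_bottle: White plastic bottle with a blue cap, 64 mm across, 165 mm high, on the bench. Origin: centre of its underside. Bystander.

How it is judged:
By the outcome, as a careful person would: the job done as asked, in the order asked, and still so for the second after the job is handed in, with the robot touching nothing.
It also fails if it takes over 67 s, if anything falls off the work surface, if the arm or the gripper's body presses on something with over 40 N, if the wrist force passes 120 N, or if a joint passes its speed limit or range.

## Working session

There is one attempt and no reset: what is moved stays moved. The work goes in short steps, Python scripts to look and compute and a tool call to move; the robot and the scene stay as the last step left them, time stands still between calls to the robot, and variables do not carry over. Pictures are saved under pics/ and viewed, and the job is handed in when it is done.

Besides the shell and the picture viewer there is one more tool, called after "Call:" as name(argument=value, ...), one argument or row to a line, values as JSON. play_rows: Moves the arm, as the interface text tells. Its arguments: {"type":"object","properties":{"targets":{"type":"array","items":{"type":"object","properties":{"rotation":{"type":"array","items":{"type":"number"}},"delta_pos":{"type":"array","items":{"type":"number"}},"claw":{"type":"number"}}}},"squeeze":{"type":"number"}},"required":["targets"]}

```bash
mkdir -p pics; cat > h.py <<'E'
import numpy as np, cv2
from plant import manip, imaging, order
from scipy.spatial.transform import Rotation as R
def cap(n,f=None):
    c=imaging.capture(n)
    if f: cv2.imwrite('pics/'+f,c['frame'])
    return c
def ray(c,px):
    K=c['camera_matrix'];T=c['world_to_cam']
    d=np.linalg.inv(K)@np.array([px[0],px[1],1.]); d=np.array([d[0],-d[1],-d[2]])
    Rm=T[:3,:3]; o=-Rm.T@T[:3,3]; return o,Rm.T@d
def at(c,px,z):
    o,d=ray(c,px); return o+d*(z-o[2])/d[2]
def proj(c,p):
    q=c['world_to_cam']@np.append(p,1.); q=np.array([q[0],-q[1],-q[2]]); u=c['camera_matrix']@q; return u[:2]/u[2]
def tri(c1,p1,c2,p2):
    A=[];b=[];
    o1,d1=ray(c1,p1);o2,d2=ray(c2,p2);d1/=np.linalg.norm(d1);d2/=np.linalg.norm(d2)
    M=lambda d:np.eye(3)-np.outer(d,d)
    x=np.linalg.solve(M(d1)+M(d2),M(d1)@o1+M(d2)@o2)
    return x,np.linalg.norm(M(d1)@(x-o1))+np.linalg.norm(M(d2)@(x-o2))
def st():
    s=manip.state(); print('t',round(s['time_s'],2),'pos',np.round(s['eef_pos'],4),'rot',np.round(s['eef_rot'],4),'F',np.round(s['force'],1),'w',round(s['gripper_width'],4)); return s
E
python3 - <<'E'
from h import *
a=cap('scene','s0.png');b=cap('top','t0.png')
s=st();print(np.round(s['q'],3), manip.finger_overhang)
q=s['eef_rot'];print(np.round(R.from_quat([q[1],q[2],q[3],q[0]]).as_matrix(),3))
print(a['camera_matrix'],b['camera_matrix']);
for c in(a,b):print(np.round(ray(c,(320,200)),3))
for n in ['machine','big_pulley','lever','pivot','lever_bush','lever_knob','tension_wheel','lock_hole','pin_head','pin_tip','stand','driver_a','nut_center','tray_in','flask','wash_bottle']:
    o=[]
    for cn in('scene','top'):
        try:
            l=imaging.landmark_of(cn,n)
            o.append([(round(x['score'],2),np.round(np.array(x['position'])*[640,400],1).tolist()) for x in l[:3]])
        except Exception as e:o.append(str(e)[:60])
    print(n,o)
    if len(o[0]) and len(o[1]) and type(o[0])!=str and type(o[1])!=str:
        x,e=tri(a,o[0][0][1],b,o[1][0][1]);print('   ',np.round(x,4),round(e,4))
st()
E
```

```text
t 0.1 pos [ 0.2933 -0.6074  0.2466] rot [ 0.1575 -0.1579  0.6899 -0.6887] F [-0.4 -0.4 -0.3] w 0.0871
[ 1.092  0.469 -0.049  1.534  0.024  1.141 -0.082] 0.025
[[-0.901 -0.001  0.435]
 [-0.435  0.002 -0.901]
 [ 0.    -1.    -0.002]]
[[469.5119439    0.         316.62444172]
 [  0.         469.5119439  195.58760034]
 [  0.           0.           1.        ]] [[495.60651089   0.         316.55867121]
 [  0.         495.60651089 199.69558307]
 [  0.           0.           1.        ]]
[[ 0.901  0.661  0.836]
 [-0.319 -0.639 -0.7  ]]
[[ 0.471 -0.011  1.437]
 [ 0.083  0.008 -0.997]]
machine [[(0.9, [290.8, 257.7]), (0.67, [307.3, 148.6]), (0.16, [470.4, 297.7])], [(0.88, [307.2, 175.5]), (0.25, [325.5, 147.9])]]
    [0.6612 0.0406 0.0052] 0.0007
big_pulley [[(0.74, [325.6, 209.0])], [(0.57, [289.7, 145.0])]]
    [0.6641 0.1046 0.2347] 0.0971
lever ['it knows: big_pulley, driver, flask, lever_bush, lever_knob,', 'it knows: big_pulley, driver, flask, lever_bush, lever_knob,']
pivot [[(0.66, [279.4, 200.0])], [(0.82, [345.0, 180.1])]]
    [ 0.6406 -0.0664  0.0832] 0.0004
lever_bush [[(0.7, [2
[... 713 characters left out ...]
a [[(0.76, [466.7, 298.7]), (0.7, [433.3, 324.8])], [(0.57, [210.5, 273.0]), (0.57, [206.8, 233.2])]]
    [0.3764 0.3048 0.0157] 0.0098
nut_center [[(0.57, [325.1, 184.4]), (0.47, [229.4, 173.6])], [(0.42, [340.4, 217.4])]]
    [ 0.534  -0.0538  0.1006] 0.0063
tray_in [[(0.73, [306.2, 147.8])], [(0.72, [430.4, 251.1])]]
    [ 0.4533 -0.3229 -0.0104] 0.0046
flask [[(0.75, [229.4, 170.1])], [(0.84, [424.2, 168.1])]]
    [ 0.6918 -0.2982  0.0115] 0.0037
wash_bottle [[(0.65, [359.6, 372.6])], [(0.77, [205.4, 172.6]), (0.69, [348.0, 180.2]), (0.57, [340.0, 218.8])]]
    [0.6583 0.3397 0.009 ] 0.0077
t 1.6 pos [ 0.2935 -0.6079  0.2476] rot [-0.1577  0.1576 -0.6893  0.6893] F [0.1 0.  0.2] w 0.0868
```

View pictures.

```bash
python3 - <<'E'
import cv2
a=cv2.imread('pics/s0.png');b=cv2.imread('pics/t0.png')
cv2.imwrite('pics/s0z.png',cv2.resize(a[130:400,180:540],None,fx=2.2,fy=2.2,interpolation=cv2.INTER_CUBIC))
cv2.imwrite('pics/t0z.png',cv2.resize(b[90:310,170:490],None,fx=2.5,fy=2.5,interpolation=cv2.INTER_CUBIC))
E
```

```text
(no output)
```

View pics/s0z.png

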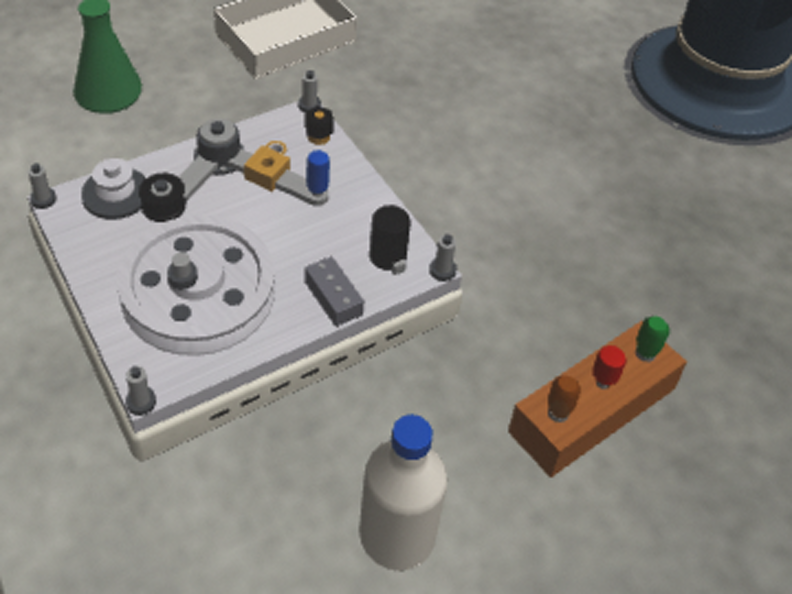

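View pics/t0z.png

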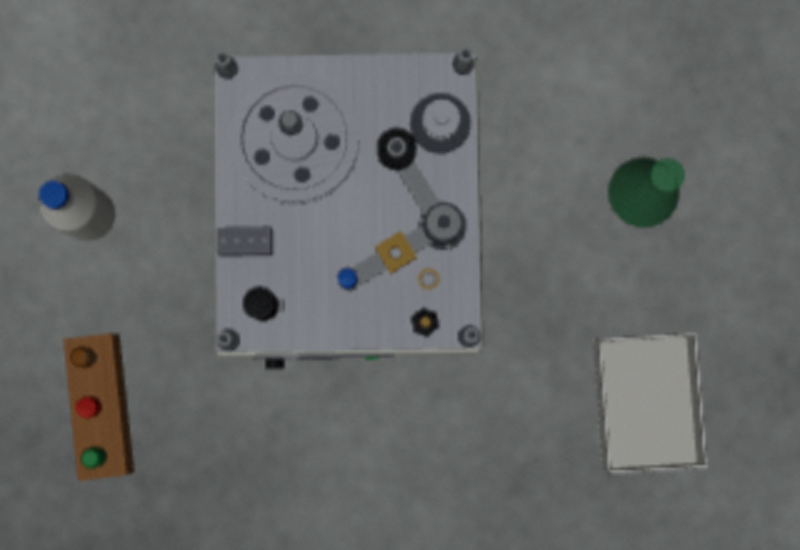

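```bash
cat >> h.py <<'E'
def hull(c,x,y,r,z0,z1):
    a=np.linspace(0,2*np.pi,40)
    P=[proj(c,[x+r*np.cos(t),y+r*np.sin(t),z]) for t in a for z in(z0,z1)]
    return cv2.convexHull(np.array(P,np.float32))
def hc(c,x,y,r,z0,z1):
    m=cv2.moments(hull(c,x,y,r,z0,z1)); return np.array([m['m10']/m['m00'],m['m01']/m['m00']])
def cmask(c,lo,hi,win):
    h=cv2.cvtColor(c['frame'],cv2.COLOR_BGR2HSV); m=cv2.inRange(h,np.array(lo),np.array(hi))
    w=np.zeros_like(m);x0,y0,x1,y1=[int(v) for v in win];w[y0:y1,x0:x1]=m[y0:y1,x0:x1]
    n,l,s,cc=cv2.connectedComponentsWithStats(w)
    if n<2:return None
    k=1+np.argmax(s[1:,4]); return cc[k],s[k]
E
python3 - <<'E'
from h import *
from scipy.optimize import least_squares
a=cap('scene','s1.png');b=cap('top','t1.png')
cams={'s':a,'t':b}
def win(c,p,w):return p[0]-w,p[1]-w,p[0]+w,p[1]+w
blue=([100,120,40],[130,255,255]);red1=([0,150,80],[6,255,255]);
ob={}
ob['ks']=cmask(a,*blue,win(a,(326,206),25));ob['kt']=cmask(b,*blue,win(b,(309,201),15))
br=([8,100,60],[28,255,255])
ob['bs']=cmask(a,*br,win(a,(301,205),14));ob['bt']=cmask(b,*br,win(b,(328,191),12))
ob['hs']=cmask(a,*br,win(a,(305,197),8));ob['ht']=cmask(b,*br,win(b,(341,201),7))
ob['ps']=cmask(a,*red1,win(a,(457,297),20));ob['pt']=cmask(b,*red1,win(b,(205,253),15))
dk=([0,0,0],[180,255,55])
ob['ns']=cmask(a,*dk,win(a,(325,187),14));ob['nt']=cmask(b,*dk,win(b,(340,218),10))
for k,v in ob.items():print(k,None if v is None else (np.round(v[0],2),v[1]))
for n in('lever_knob','lever_bush','lock_hole','nut_center','pin_head'):
  for cn in('scene','top'):
    for d in imaging.outline_of(cn,n)[:2]:
      m=d['mask'];ys,xs=np.nonzero(m);print(n,cn,round(d['score'],2),np.round([xs.mean(),ys.mean()],2),len(xs),xs.min(),xs.max(),ys.min(),ys.max())
D=.075
def solve(ks,kind):
    pass
if ob['ks'] and ob['kt']:
  f=lambda p:np.r_[hc(a,*p,.011,D+.022,D+.064)-ob['ks'][0],hc(b,*p,.011,D+.022,D+.064)-ob['kt'][0]]
  r=least_squares(f,[.57,.034]);print('knob',r.x,r.fun)
if ob['ps'] and ob['pt']:
  f=lambda p:np.r_[hc(a,*p,.012,.057,.087)-ob['ps'][0],hc(b,*p,.012,.057,.087)-ob['pt'][0]]
  r=least_squares(f,[.43,.30]);print('pin',r.x,r.fun)
if ob['ns'] and ob['nt']:
  f=lambda p:np.r_[hc(a,*p,.016,D+.01,D+.032)-ob['ns'][0],hc(b,*p,.016,D+.01,D+.032)-ob['nt'][0]]
  r=least_squares(f,[.53,-.05]);print('nut',r.x,r.fun)
st()
for f,(x,y) in(('s1',(310,195)),('t1',(335,195))):
  i=cv2.imread(f'pics/{f}.png')[y-35:y+35,x-50:x+50];cv2.imwrite(f'pics/{f}z.png',cv2.resize(i,None,fx=7,fy=7,interpolation=cv2.INTER_NEAREST))
E
```

```text
ks (array([324.63, 207.24]), array([320, 198,  10,  20, 147], dtype=int32))
kt (array([308.63, 200.84]), array([305, 197,   8,   9,  49], dtype=int32))
bs (array([300.9 , 205.03]), array([291, 194,  21,  23, 282], dtype=int32))
bt (array([327.94, 190.48]), array([321, 183,  15,  16, 127], dtype=int32))
hs (array([303.26, 200.38]), array([297, 194,  15,  11, 109], dtype=int32))
ht (array([344., 203.]), array([344, 203,   1,   1,   1], dtype=int32))
ps (array([458.15, 294.36]), array([452, 287,  13,  18, 147], dtype=int32))
pt (array([203.81, 252.59]), array([200, 249,   8,   8,  54], dtype=int32))
ns (array([324.26, 185.68]), array([317, 178,  14,  15, 133], dtype=int32))
nt (array([339.54, 218.48]), array([335, 214,  10,  10,  63], dtype=int32))
lever_knob scene 0.96 [285.1  208.43] 1598 243 329 185 230
lever_knob top 0.66 [332.18 175.05] 1007 305 355 141 205
lever_bush scene 0.9 [284.73 208.26] 1674 243 329 184 231
lever_bush top 0.61 [331.2  174.44] 899 305 353 141 204
lock_hole scene 0.69 [286.68 252.45] 19880 192 389 162 338
lock_hole top 0.69 [308.25 171.58] 12885 255 363 108 236
lock_hole top 0.28 [429.25 250.53] 2145 408 451 224 277
nut_center scene 0.71 [324.49 186.62] 179 319 331 179 195
nut_center scene 0.3 [284.76 208.74] 1592 243 329 185 231
nut_center top 0.58 [331.99 175.85] 979 305 355 141 205
nut_center top 0.57 [339.92 218.47] 74 336 344 214 223
pin_head scene 0.57 [456.57 295.49] 235 449 464 286 306
pin_head top 0.63 [204.92 252.05] 62 201 209 248 256
knob [0.57542199 0.03065138] [-0.5964734   0.48308328  0.06348927  0.8390626 ]
pin [0.42818773 0.3136783 ] [-0.6819573   1.34683024  0.85470705  1.2855366 ]
nut [ 0.53323908 -0.05326731] [-0.15377708  0.08752424  0.02716862  0.22364312]
t 2.2 pos [ 0.2935 -0.6079  0.2476] rot [-0.1577  0.1577 -0.6893  0.6893] F [ 0.2  0.9 -0.9] w 0.0873
```

View pics/s1z.png

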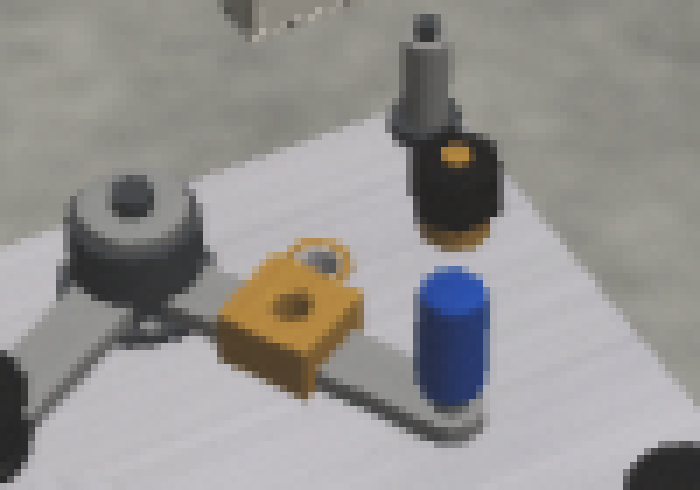

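View pics/t1z.png

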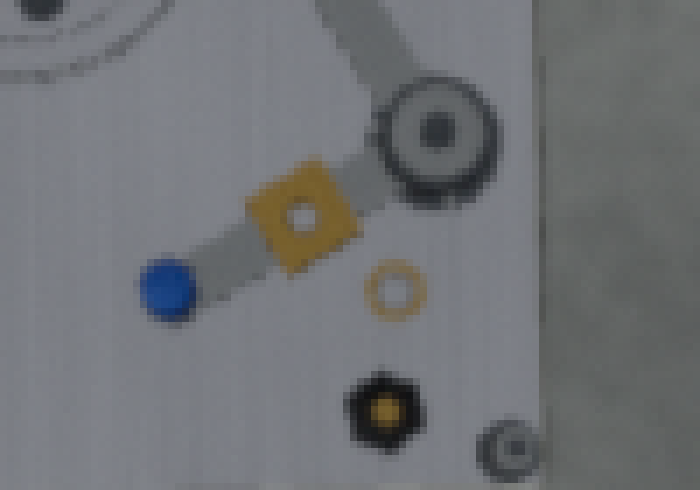

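```bash
python3 - <<'E'
from h import *
from scipy.optimize import least_squares
a=cap('scene');b=cap('top')
pts={'bush':((301.6,203.1),(327.6,190.4),.101),'hole':((305.2,196.9),(341.1,200.9),.075),'hub':((278.6,188.6),(347,178),.12),'knobtop':((324.4,200.6),(308.4,200.9),.139),'nuttop':((324.8,181.6),(339.6,218.1),.107)}
for k,(p,q,z) in pts.items():print(k,np.round(at(a,p,z),4),np.round(at(b,q,z),4),tri(a,p,b,q))
D=.075
def model(p):
    x,y,t=p;u=lambda r,t:np.array([x+r*np.cos(t),y+r*np.sin(t)])
    return {'bush':u(.06,t),'hole':u(.06,t+.78),'hub':u(0,0),'knobtop':u(.12,t)}
for off in (0,):
  def f(p,sel=('s','t')):
    m=model(p);o=[]
    for k,xy in m.items():
        if 's' in sel:o+=list(proj(a,[*xy,pts[k][2]])-pts[k][0])
        if 't' in sel:o+=list(proj(b,[*xy,pts[k][2]])-pts[k][1])
    return np.array(o)
  for sel in(('s','t'),('s',),('t',)):
    r=least_squares(f,[.64,-.066,2.2],args=(sel,));print(sel,r.x,np.round(r.fun,1));print({k:np.round(v,4) for k,v in model(r.x).items()})
E
```

```text
bush [ 0.6062 -0.019   0.101 ] [ 0.6089 -0.0191  0.101 ] (array([ 0.60771787, -0.01846677,  0.1023125 ]), np.float64(0.0024725301380346294))
hole [ 0.5797 -0.0581  0.075 ] [ 0.5835 -0.0571  0.075 ] (array([ 0.58202479, -0.05635526,  0.07771539]), np.float64(0.0028409163498113177))
hub [ 0.6412 -0.0654  0.12  ] [ 0.6416 -0.07    0.12  ] (array([ 0.64096492, -0.06957076,  0.11655936]), np.float64(0.0024532022927216722))
knobtop [0.5746 0.0301 0.139 ] [0.576  0.0309 0.139 ] (array([0.5755756 , 0.03107183, 0.14035468]), np.float64(0.0007667454954192676))
nuttop [ 0.531  -0.0547  0.107 ] [ 0.5345 -0.0531  0.107 ] (array([ 0.53336796, -0.05241464,  0.10994632]), np.float64(0.002215733818966654))
('s', 't') [ 0.64081946 -0.06901501  2.15505945] [-0.6  0.2 -0.   0.4 -0.7  0.7 -0.2  0.5 -0.5 -1.1 -0.4  0.3  0.2  0.3
 -0.1  0.5]
{'bush': array([ 0.6077, -0.019 ]), 'hole': array([ 0.5821, -0.0567]), 'hub': array([ 0.6408, -0.069 ]), 'knobtop': array([0.5746, 0.0311])}
('s',) [ 0.64020561 -0.0685836   2.16053639] [-0.2  0.2 -0.4  0.6 -0.1 -1.   0.7  0.2]
{'bush': array([ 0.6068, -0.0187]), 'hole': array([ 0.5814, -0.0566]), 'hub': array([ 0.6402, -0.0686]), 'knobtop': array([0.5735, 0.0311])}
('t',) [ 0.6417924  -0.06964192  2.14954059] [ 0.1 -0.  -0.   0.1 -0.1 -0.1  0.  -0.1]
{'bush': array([ 0.609 , -0.0194]), 'hole': array([ 0.5831, -0.057 ]), 'hub': array([ 0.6418, -0.0696]), 'knobtop': array([0.5762, 0.0308])}
```

```bash
cat >> h.py <<'E'
def go(tgt,jaw=None,src=None,T=None):
    """prints tool-frame delta from current measured pose to tgt (world) & jaw angle(deg)"""
    s=manip.state(); q=s['eef_rot'];M=R.from_quat([q[1],q[2],q[3],q[0]]); p=np.array(s['eef_pos']) if src is None else np.array(src)
    m=M.as_matrix(); ang=np.degrees(np.arctan2(m[1,2],m[0,2]))
    d=m.T@(np.array(tgt)-p)
    if jaw is None: jaw=ang
    j=np.radians(jaw); z=np.array([np.cos(j),np.sin(j),0]);y=np.array([0,0,-1.]);x=np.cross(y,z)
    G=np.c_[x,y,z]; rv=np.degrees((M.inv()*R.from_matrix(G)).as_rotvec())
    print('jaw now',round(ang,1),'delta_pos',np.round(d,4).tolist(),'rot',np.round(rv,2).tolist()); return d,rv
E
python3 - <<'E'
from h import *
st();go([.533,-.0535,.2],-32)
go([.533,-.0535,.105],-32)
E
```

```text
t 2.3 pos [ 0.2935 -0.6079  0.2476] rot [-0.1577  0.1577 -0.6893  0.6893] F [0.5 0.4 0.7] w 0.0871
jaw now -64.2 delta_pos [-0.4567, 0.0475, -0.3951] rot [-0.01, -32.23, 0.0]
jaw now -64.2 delta_pos [-0.4567, 0.1425, -0.3951] rot [-0.01, -32.23, 0.0]
```

Call:
play_rows(
  targets=[
    {"delta_pos": [-0.0288,0.003,-0.0249],"rotation": [0,-2,0],"claw": 0.055},
    {"delta_pos": [-0.0576,0.006,-0.0498],"rotation": [0,-4,0],"claw": 0.055},
    {"delta_pos": [-0.0864,0.009,-0.0747],"rotation": [0,-6,0],"claw": 0.055},
    {"delta_pos": [-0.1152,0.012,-0.0997],"rotation": [0,-8,0],"claw": 0.055},
    {"delta_pos": [-0.144,0.015,-0.1246],"rotation": [0,-10,0],"claw": 0.055},
    {"delta_pos": [-0.1728,0.018,-0.1495],"rotation": [0,-12,0],"claw": 0.055},
    {"delta_pos": [-0.2016,0.021,-0.1744],"rotation": [0,-14,0],"claw": 0.055},
    {"delta_pos": [-0.2304,0.024,-0.1993],"rotation": [0,-16,0],"claw": 0.055},
    {"delta_pos": [-0.2592,0.027,-0.2242],"rotation": [0,-18,0],"claw": 0.055},
    {"delta_pos": [-0.288,0.03,-0.2491],"rotation": [0,-20,0],"claw": 0.055},
  ],
)

```text
time_s: 3.13
eef_pos: [0.445, -0.2566, 0.2178]
eef_rot: [-0.276, 0.275, -0.651, 0.652]
force: [0.5, -0.4, -0.6]
gripper_width: 0.0547
```

```bash
python3 - <<'E'
from h import *
s=st();go([.533,-.0535,.16],-32);print(np.round(s['q'],2))
E
```

```text
t 3.13 pos [ 0.445  -0.2566  0.2178] rot [-0.2756  0.2754 -0.651   0.6515] F [ 0.5 -0.4 -0.6] w 0.0547
jaw now -44.1 delta_pos [-0.207, 0.0577, -0.0784] rot [-0.05, -12.14, 0.0]
[ 0.67  0.25 -0.28  1.93  0.08  0.96 -0.41]
```

Call:
play_rows(
  targets=[
    {"delta_pos": [-0.029,0.008,-0.011],"rotation": [0,-1.7,0],"claw": 0.055},
    {"delta_pos": [-0.059,0.016,-0.022],"rotation": [0,-3.4,0],"claw": 0.055},
    {"delta_pos": [-0.089,0.025,-0.034],"rotation": [0,-5.2,0],"claw": 0.055},
    {"delta_pos": [-0.118,0.033,-0.045],"rotation": [0,-6.9,0],"claw": 0.055},
    {"delta_pos": [-0.148,0.041,-0.056],"rotation": [0,-8.6,0],"claw": 0.055},
    {"delta_pos": [-0.177,0.049,-0.067],"rotation": [0,-10.4,0],"claw": 0.055},
    {"delta_pos": [-0.207,0.058,-0.0784],"rotation": [0,-12.1,0],"claw": 0.055},
    {"delta_pos": [-0.207,0.058,-0.0784],"rotation": [0,-12.1,0],"claw": 0.055},
    {"delta_pos": [-0.207,0.058,-0.0784],"rotation": [0,-12.1,0],"claw": 0.055},
    {"delta_pos": [-0.207,0.058,-0.0784],"rotation": [0,-12.1,0],"claw": 0.055},
  ],
)

```text
time_s: 3.97
eef_pos: [0.5327, -0.0559, 0.1596]
eef_rot: [-0.342, 0.342, -0.619, 0.619]
force: [0.3, -0.9, -0.1]
gripper_width: 0.0551
```

```bash
python3 - <<'E'
from h import *
s=st();go([.533,-.0535,.105],-32)
a=cap('scene');b=cap('top')
def z(c,x,y,f):
  i=c['frame'][y-45:y+45,x-60:x+60];cv2.imwrite('pics/'+f,cv2.resize(i,None,fx=6,fy=6,interpolation=cv2.INTER_NEAREST))
z(a,315,180,'s2.png')
E
```

```text
t 3.97 pos [ 0.5327 -0.0559  0.1596] rot [-0.3418  0.3422 -0.6187  0.6191] F [ 0.3 -0.9 -0.1] w 0.0551
jaw now -32.2 delta_pos [-0.0022, 0.0546, -0.001] rot [-0.01, -0.15, 0.04]
```

View pics/s2.png

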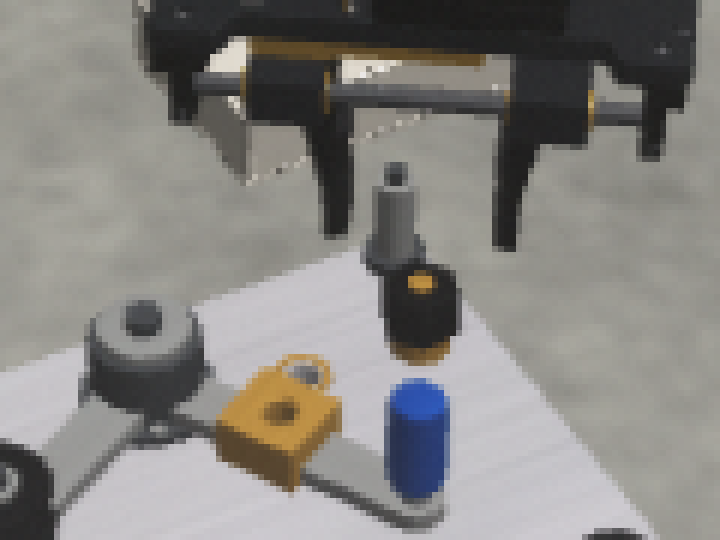

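The picture shows the open fingers straddling the nut (scene zoom ~425,310), aligned and clear of post and knob. Descending and gripping.

Call:
play_rows(
  targets=[
    {"delta_pos": [-0.002,0.012,0],"rotation": [0,0,0],"claw": 0.055},
    {"delta_pos": [-0.002,0.024,-0.001],"rotation": [0,0,0],"claw": 0.055},
    {"delta_pos": [-0.002,0.036,-0.001],"rotation": [0,0,0],"claw": 0.055},
    {"delta_pos": [-0.002,0.047,-0.001],"rotation": [0,0,0],"claw": 0.055},
    {"delta_pos": [-0.002,0.0546,-0.001],"rotation": [0,0,0],"claw": 0.055},
    {"delta_pos": [-0.002,0.0546,-0.001],"rotation": [0,0,0],"claw": 0.055},
    {"delta_pos": [-0.002,0.0546,-0.001],"rotation": [0,0,0],"claw": 0.02},
    {"delta_pos": [-0.002,0.0546,-0.001],"rotation": [0,0,0],"claw": 0.02},
    {"delta_pos": [-0.002,0.0546,-0.001],"rotation": [0,0,0],"claw": 0.02},
    {"delta_pos": [-0.002,0.0546,-0.001],"rotation": [0,0,0],"claw": 0.02},
  ],
  squeeze=15,
)

```text
time_s: 4.9
eef_pos: [0.5335, -0.0531, 0.1055]
eef_rot: [-0.343, 0.342, -0.619, 0.619]
force: [-0.2, 0.6, -0.1]
gripper_width: 0.036
```

```bash
python3 - <<'E'
from h import *
s=st();go([.533,-.0535,.20])
a=cap('scene');b=cap('top')
print(imaging.landmark_of('top','tray_in'),imaging.landmark_of('scene','tray_in'))
d=imaging.outline_of('top','tray_in')
if d:
  m=d[0]['mask'].astype(np.uint8);c=max(cv2.findContours(m,0,2)[0],key=cv2.contourArea);r=cv2.minAreaRect(c);print(r);
  for q in cv2.boxPoints(r):print(np.round(at(b,q,.02),3))
go([.453,-.323,.2]);
E
```

```text
t 4.9 pos [ 0.5335 -0.0531  0.1055] rot [-0.3425  0.3417 -0.6186  0.6191] F [-0.2  0.6 -0.1] w 0.036
jaw now -32.1 delta_pos [0.0006, -0.0945, -0.0] rot [-0.07, 0.0, -0.03]
[{'position': [0.6709, 0.625], 'score': 0.91}, {'position': [0.3253, 0.5773], 'score': 0.74}, {'position': [0.5341, 0.501], 'score': 0.34}] [{'position': [0.4834, 0.38], 'score': 0.82}, {'position': [0.6748, 0.816], 'score': 0.26}]
((429.5507507324219, 250.71066284179688), (54.2190055847168, 42.035762786865234), 85.91438293457031)
[ 0.523 -0.247  0.02 ]
[ 0.535 -0.366  0.02 ]
[ 0.383 -0.378  0.02 ]
[ 0.371 -0.26   0.02 ]
jaw now -32.1 delta_pos [0.2713, -0.0946, 0.0756] rot [-0.05, 0.0, -0.02]
```

Call:
play_rows(
  targets=[
    {"delta_pos": [0,0,0],"rotation": [0,0,0],"claw": 0.02},
    {"delta_pos": [0,0,0],"rotation": [0,0,0],"claw": 0.02},
    {"delta_pos": [0,-0.01,0],"rotation": [0,0,0],"claw": 0.02},
    {"delta_pos": [0,-0.025,0],"rotation": [0,0,0],"claw": 0.02},
    {"delta_pos": [0,-0.04,0],"rotation": [0,0,0],"claw": 0.02},
    {"delta_pos": [0,-0.055,0],"rotation": [0,0,0],"claw": 0.02},
    {"delta_pos": [0,-0.07,0],"rotation": [0,0,0],"claw": 0.02},
    {"delta_pos": [0,-0.085,0],"rotation": [0,0,0],"claw": 0.02},
    {"delta_pos": [0,-0.095,0],"rotation": [0,0,0],"claw": 0.02},
    {"delta_pos": [0,-0.095,0],"rotation": [0,0,0],"claw": 0.02},
  ],
)

```text
time_s: 5.98
eef_pos: [0.5342, -0.053, 0.2023]
eef_rot: [-0.343, 0.341, -0.618, 0.62]
force: [-1.3, 0.3, -0.6]
gripper_width: 0.0286
```

```bash
python3 - <<'E'
from h import *
s=st()
a=cap('scene');b=cap('top')
print(at(b,(429.4,250),.003),at(a,(309.4,152),.003),)
i=a['frame'][100:240,230:400];cv2.imwrite('pics/s3.png',cv2.resize(i,None,fx=4,fy=4))
go([.453,-.318,.2],-5)
E
```

```text
t 5.98 pos [ 0.5342 -0.053   0.2023] rot [-0.3434  0.3408 -0.6179  0.6198] F [-1.3  0.3 -0.6] w 0.0286
[ 0.45455928 -0.31604246  0.003     ] [ 0.4620991  -0.28733881  0.003     ]
jaw now -32.1 delta_pos [0.2667, -0.0001, 0.0733] rot [-0.0, -27.13, 0.01]
```

View pics/s3.png

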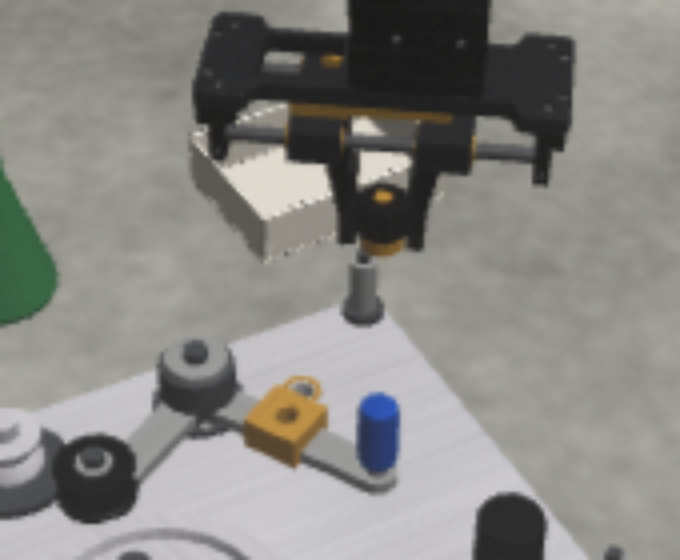

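Call:
play_rows(
  targets=[
    {"delta_pos": [0.02,0,0.0055],"rotation": [0,0,0],"claw": 0.02},
    {"delta_pos": [0.054,0,0.015],"rotation": [0,0,0],"claw": 0.02},
    {"delta_pos": [0.09,0,0.025],"rotation": [0,0,0],"claw": 0.02},
    {"delta_pos": [0.126,0,0.035],"rotation": [0,0,0],"claw": 0.02},
    {"delta_pos": [0.162,0,0.045],"rotation": [0,0,0],"claw": 0.02},
    {"delta_pos": [0.198,0,0.055],"rotation": [0,0,0],"claw": 0.02},
    {"delta_pos": [0.234,0.01,0.064],"rotation": [0,0,0],"claw": 0.02},
    {"delta_pos": [0.255,0.03,0.07],"rotation": [0,0,0],"claw": 0.02},
    {"delta_pos": [0.2667,0.06,0.0733],"rotation": [0,0,0],"claw": 0.02},
    {"delta_pos": [0.2667,0.09,0.0733],"rotation": [0,0,0],"claw": 0.02},
  ],
)

```text
time_s: 6.92
eef_pos: [0.4511, -0.3221, 0.1083]
eef_rot: [-0.34, 0.341, -0.619, 0.62]
force: [-0.5, 0.6, -0.2]
gripper_width: 0.0282
```

```bash
python3 - <<'E'
from h import *
s=st();go([.453,-.318,.036])
E
```

```text
t 6.92 pos [ 0.4511 -0.3221  0.1083] rot [-0.3396  0.3407 -0.6194  0.6204] F [-0.5  0.6 -0.2] w 0.0282
jaw now -32.5 delta_pos [-0.0046, 0.0723, -0.0006] rot [-0.03, -0.0, 0.12]
```

Call:
play_rows(
  targets=[
    {"delta_pos": [-0.004,0.015,0],"rotation": [0,0,0],"claw": 0.02},
    {"delta_pos": [-0.004,0.03,0],"rotation": [0,0,0],"claw": 0.02},
    {"delta_pos": [-0.004,0.045,0],"rotation": [0,0,0],"claw": 0.02},
    {"delta_pos": [-0.004,0.058,0],"rotation": [0,0,0],"claw": 0.02},
    {"delta_pos": [-0.004,0.067,0],"rotation": [0,0,0],"claw": 0.02},
    {"delta_pos": [-0.004,0.073,0],"rotation": [0,0,0],"claw": 0.02},
    {"delta_pos": [-0.004,0.073,0],"rotation": [0,0,0],"claw": 0.02},
    {"delta_pos": [-0.004,0.073,0],"rotation": [0,0,0],"claw": 0.06},
    {"delta_pos": [-0.004,0.073,0],"rotation": [0,0,0],"claw": 0.06},
    {"delta_pos": [-0.004,0.073,0],"rotation": [0,0,0],"claw": 0.06},
  ],
)

```text
time_s: 7.75
eef_pos: [0.4559, -0.3149, 0.0378]
eef_rot: [-0.342, 0.342, -0.618, 0.619]
force: [-0.3, -0.7, -0.1]
gripper_width: 0.0415
```

Call:
play_rows(
  targets=[
    {"delta_pos": [0,0,0],"rotation": [0,0,0],"claw": 0.06},
    {"delta_pos": [0,-0.02,0],"rotation": [0,0,0],"claw": 0.06},
    {"delta_pos": [0,-0.045,0],"rotation": [0,0,0],"claw": 0.06},
    {"delta_pos": [0,-0.08,0],"rotation": [0,0,0],"claw": 0.06},
    {"delta_pos": [0,-0.11,0],"rotation": [0,0,0],"claw": 0.06},
    {"delta_pos": [0,-0.14,0],"rotation": [0,0,0],"claw": 0.06},
    {"delta_pos": [0,-0.17,0],"rotation": [0,0,0],"claw": 0.06},
    {"delta_pos": [0,-0.2,0],"rotation": [0,0,0],"claw": 0.06},
    {"delta_pos": [0,-0.22,0],"rotation": [0,0,0],"claw": 0.06},
    {"delta_pos": [0,-0.22,0],"rotation": [0,0,0],"claw": 0.06},
  ],
)

```text
time_s: 8.58
eef_pos: [0.4577, -0.3157, 0.2627]
eef_rot: [-0.344, 0.34, -0.615, 0.622]
force: [-0.3, -1.1, 0.5]
gripper_width: 0.0597
```

```bash
python3 - <<'E'
from h import *
from scipy.optimize import least_squares
s=st()
a=cap('scene');b=cap('top')
i=a['frame'][100:240,230:400];cv2.imwrite('pics/s4.png',cv2.resize(i,None,fx=4,fy=4))
i=a['frame'][265:345,400:520];cv2.imwrite('pics/s4p.png',cv2.resize(i,None,fx=6,fy=6,interpolation=cv2.INTER_NEAREST))
i=b['frame'][215:290,180:240];cv2.imwrite('pics/t4p.png',cv2.resize(i,None,fx=7,fy=7,interpolation=cv2.INTER_NEAREST))
print(imaging.landmark_of('top','nut_center'),imaging.landmark_of('scene','nut_center'))
E
```

```text
t 8.58 pos [ 0.4577 -0.3157  0.2627] rot [-0.3438  0.3404 -0.6155  0.6222] F [-0.3 -1.1  0.5] w 0.0597
[{'position': [0.6734, 0.6165], 'score': 0.6}, {'position': [0.3164, 0.629], 'score': 0.54}] [{'position': [0.4834, 0.3485], 'score': 0.47}]
```

View pics/s4.png

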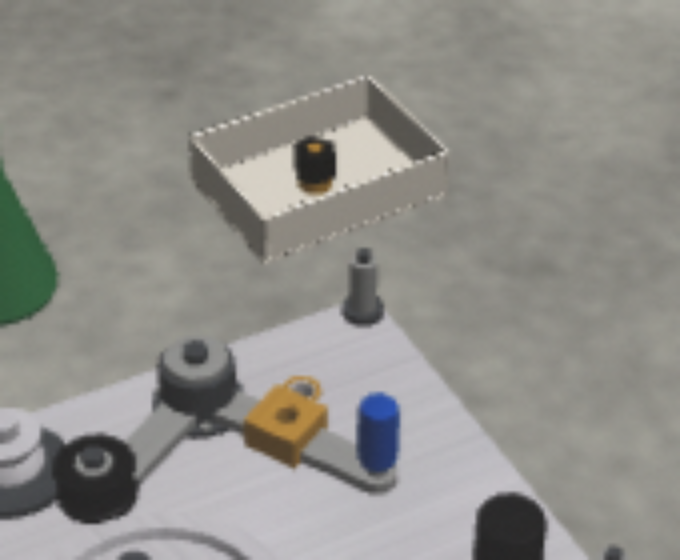

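View pics/s4p.png

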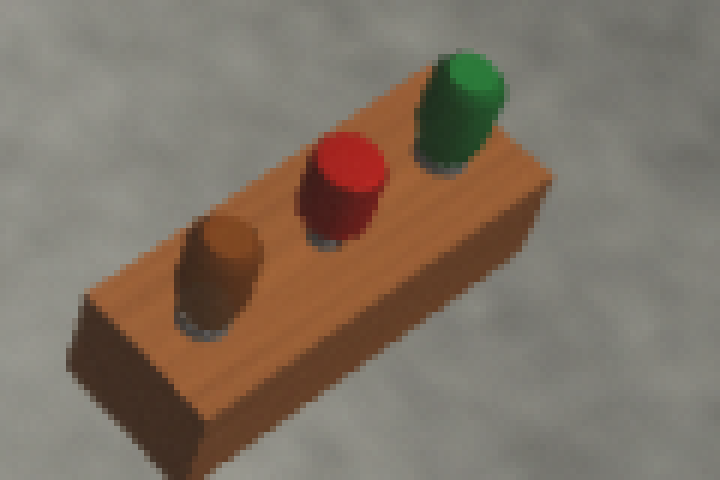

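View pics/t4p.png

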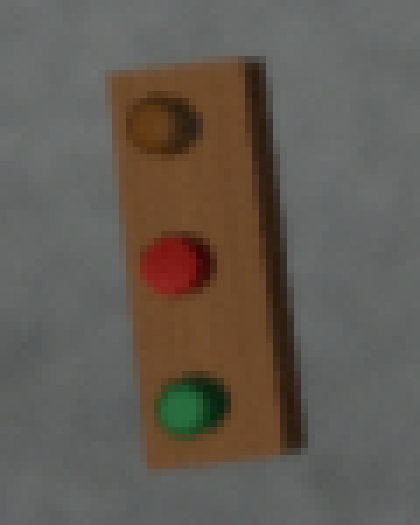

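```bash
python3 - <<'E'
from h import *
s=st()
a=cap('scene');b=cap('top')
p,q=(457.8,291.5),(204.5,252.4)
print(at(a,p,.087),at(b,q,.087),tri(a,p,b,q))
go([.49,0,.25],33)
E
```

```text
t 8.78 pos [ 0.4546 -0.3142  0.256 ] rot [ 0.3417 -0.3425  0.6194 -0.6183] F [-0.7 -0.7 -0.3] w 0.0598
[0.43076391 0.3130795  0.087     ] [0.43260191 0.31097512 0.087     ] (array([0.43155752, 0.31204259, 0.08640188]), np.float64(0.0027217365627520023))
jaw now -32.1 delta_pos [-0.2849, 0.0059, -0.1371] rot [0.13, -65.12, -0.09]
```

Call:
play_rows(
  targets=[
    {"delta_pos": [-0.026,0,-0.013],"rotation": [0,-6.5,0],"claw": 0.05},
    {"delta_pos": [-0.055,0,-0.027],"rotation": [0,-13,0],"claw": 0.05},
    {"delta_pos": [-0.085,0,-0.041],"rotation": [0,-19.5,0],"claw": 0.05},
    {"delta_pos": [-0.115,0,-0.055],"rotation": [0,-26,0],"claw": 0.05},
    {"delta_pos": [-0.145,0,-0.07],"rotation": [0,-32.5,0],"claw": 0.05},
    {"delta_pos": [-0.175,0,-0.084],"rotation": [0,-39,0],"claw": 0.05},
    {"delta_pos": [-0.205,0,-0.099],"rotation": [0,-45.5,0],"claw": 0.05},
    {"delta_pos": [-0.235,0,-0.113],"rotation": [0,-52,0],"claw": 0.05},
    {"delta_pos": [-0.26,0,-0.125],"rotation": [0,-58.5,0],"claw": 0.05},
    {"delta_pos": [-0.285,0,-0.137],"rotation": [0,-65,0],"claw": 0.05},
  ],
)

```text
time_s: 9.72
eef_pos: [0.4904, 0.0014, 0.2561]
eef_rot: [-0.622, 0.622, -0.337, 0.336]
force: [0.4, -0.2, -0.1]
gripper_width: 0.0503
```

```bash
python3 - <<'E'
from h import *
s=st();print(np.round(s['q'],2))
go([.4317,.312,.16],97)
E
```

```text
t 9.72 pos [0.4904 0.0014 0.2561] rot [-0.6219  0.6223 -0.3366  0.3356] F [ 0.4 -0.2 -0.1] w 0.0503
[ 0.49  0.22 -0.67  1.92  0.15  1.06  0.34]
jaw now 33.2 delta_pos [-0.2919, 0.0963, 0.1213] rot [0.03, -63.76, -0.09]
```

Call:
play_rows(
  targets=[
    {"delta_pos": [-0.029,0.005,0.012],"rotation": [0,-6.5,0],"claw": 0.05},
    {"delta_pos": [-0.059,0.01,0.024],"rotation": [0,-13,0],"claw": 0.05},
    {"delta_pos": [-0.089,0.02,0.037],"rotation": [0,-19.5,0],"claw": 0.05},
    {"delta_pos": [-0.12,0.03,0.05],"rotation": [0,-26,0],"claw": 0.05},
    {"delta_pos": [-0.15,0.04,0.062],"rotation": [0,-32.5,0],"claw": 0.05},
    {"delta_pos": [-0.18,0.05,0.075],"rotation": [0,-39,0],"claw": 0.05},
    {"delta_pos": [-0.21,0.06,0.087],"rotation": [0,-45.5,0],"claw": 0.05},
    {"delta_pos": [-0.24,0.072,0.1],"rotation": [0,-52,0],"claw": 0.05},
    {"delta_pos": [-0.268,0.085,0.111],"rotation": [0,-58,0],"claw": 0.05},
    {"delta_pos": [-0.292,0.096,0.1213],"rotation": [0,-63.8,0],"claw": 0.05},
  ],
)

```text
time_s: 10.55
eef_pos: [0.4329, 0.3124, 0.1593]
eef_rot: [-0.706, 0.706, 0.043, -0.044]
force: [0.7, 0.2, -0.3]
gripper_width: 0.0498
```

Call:
play_rows(
  targets=[
    {"delta_pos": [0,0,0],"rotation": [0,0,0],"claw": 0.05},
    {"delta_pos": [0,0,0],"rotation": [0,0,0],"claw": 0.05},
    {"delta_pos": [0,0,0],"rotation": [0,0,0],"claw": 0.05},
    {"delta_pos": [0,0,0],"rotation": [0,0,0],"claw": 0.05},
    {"delta_pos": [0,0,0],"rotation": [0,0,0],"claw": 0.05},
    {"delta_pos": [0,0,0],"rotation": [0,0,0],"claw": 0.05},
    {"delta_pos": [0,0,0],"rotation": [0,0,0],"claw": 0.05},
    {"delta_pos": [0,0,0],"rotation": [0,0,0],"claw": 0.05},
    {"delta_pos": [0,0,0],"rotation": [0,0,0],"claw": 0.05},
    {"delta_pos": [0,0,0],"rotation": [0,0,0],"claw": 0.05},
  ],
)

```text
time_s: 11.38
eef_pos: [0.4344, 0.3106, 0.1611]
eef_rot: [-0.706, 0.706, 0.041, -0.041]
force: [-0.7, 1.2, 0.2]
gripper_width: 0.0505
```

```bash
python3 - <<'E'
from h import *
s=st();print(np.round(s['q'],2))
a=cap('scene')
go([.4317,.312,.078],97)
i=a['frame'][205:345,380:540];cv2.imwrite('pics/s5.png',cv2.resize(i,None,fx=4.5,fy=4.5))
print(proj(a,[.4317,.312,.072]))
E
```

```text
t 11.38 pos [0.4344 0.3106 0.1611] rot [-0.7059  0.7059  0.0412 -0.0409] F [-0.7  1.2  0.2] w 0.0505
[-0.    0.49 -0.91  1.92  0.47  0.96  0.55]
jaw now 96.7 delta_pos [-0.0025, 0.083, 0.0016] rot [0.0, -0.34, 0.01]
[455.39449371 295.7621914 ]
```

View pics/s5.png

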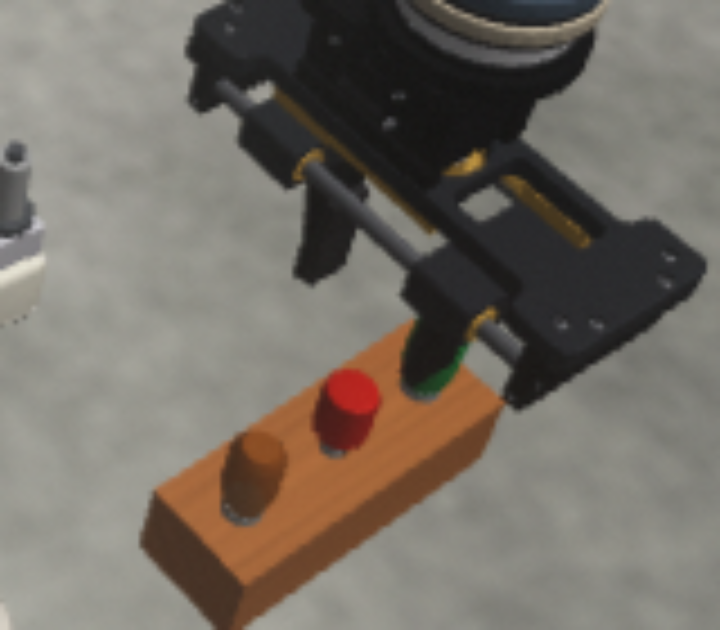

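The fingers straddle the red pin across the stand, clear of the green/amber drivers. Descending.

Call:
play_rows(
  targets=[
    {"delta_pos": [-0.002,0.015,0.001],"rotation": [0,0,0],"claw": 0.05},
    {"delta_pos": [-0.002,0.033,0.001],"rotation": [0,0,0],"claw": 0.05},
    {"delta_pos": [-0.002,0.051,0.001],"rotation": [0,0,0],"claw": 0.05},
    {"delta_pos": [-0.002,0.067,0.001],"rotation": [0,0,0],"claw": 0.05},
    {"delta_pos": [-0.002,0.077,0.001],"rotation": [0,0,0],"claw": 0.05},
    {"delta_pos": [-0.002,0.083,0.001],"rotation": [0,0,0],"claw": 0.05},
    {"delta_pos": [-0.002,0.083,0.001],"rotation": [0,0,0],"claw": 0.04},
    {"delta_pos": [-0.002,0.083,0.001],"rotation": [0,0,0],"claw": 0.03},
    {"delta_pos": [-0.002,0.083,0.001],"rotation": [0,0,0],"claw": 0.015},
    {"delta_pos": [-0.002,0.083,0.001],"rotation": [0,0,0],"claw": 0.015},
  ],
  squeeze=25,
)

```text
time_s: 12.27
eef_pos: [0.4327, 0.312, 0.0788]
eef_rot: [0.706, -0.706, -0.042, 0.041]
force: [-0.5, 0.5, -1.2]
gripper_width: 0.031
```

Call:
play_rows(
  targets=[
    {"delta_pos": [0,0,0],"rotation": [0,0,0],"claw": 0.015},
    {"delta_pos": [0,0,0],"rotation": [0,0,0],"claw": 0.015},
    {"delta_pos": [0,0,0],"rotation": [0,0,0],"claw": 0.015},
    {"delta_pos": [0,-0.01,0],"rotation": [0,0,0],"claw": 0.015},
    {"delta_pos": [0,-0.03,0],"rotation": [0,0,0],"claw": 0.015},
    {"delta_pos": [0,-0.055,0],"rotation": [0,0,0],"claw": 0.015},
    {"delta_pos": [0,-0.08,0],"rotation": [0,0,0],"claw": 0.015},
    {"delta_pos": [0,-0.105,0],"rotation": [0,0,0],"claw": 0.015},
    {"delta_pos": [0,-0.13,0],"rotation": [0,0,0],"claw": 0.015},
    {"delta_pos": [0,-0.14,0],"rotation": [0,0,0],"claw": 0.015},
  ],
)

```text
time_s: 13.1
eef_pos: [0.4328, 0.3127, 0.2215]
eef_rot: [0.707, -0.705, -0.043, 0.04]
force: [0.4, 1.6, -1.1]
gripper_width: 0.023
```

```bash
python3 - <<'E'
from h import *
s=st()
a=cap('scene')
go([.608,-.019,.22],60)
i=a['frame'][180:345,360:540];cv2.imwrite('pics/s6.png',cv2.resize(i,None,fx=4,fy=4))
E
```

```text
t 13.1 pos [0.4328 0.3127 0.2215] rot [ 0.7067 -0.7051 -0.0427  0.0397] F [ 0.4  1.6 -1.1] w 0.023
jaw now 96.7 delta_pos [0.1351, 0.0018, -0.35] rot [-0.23, 36.67, 0.27]
```

View pics/s6.png

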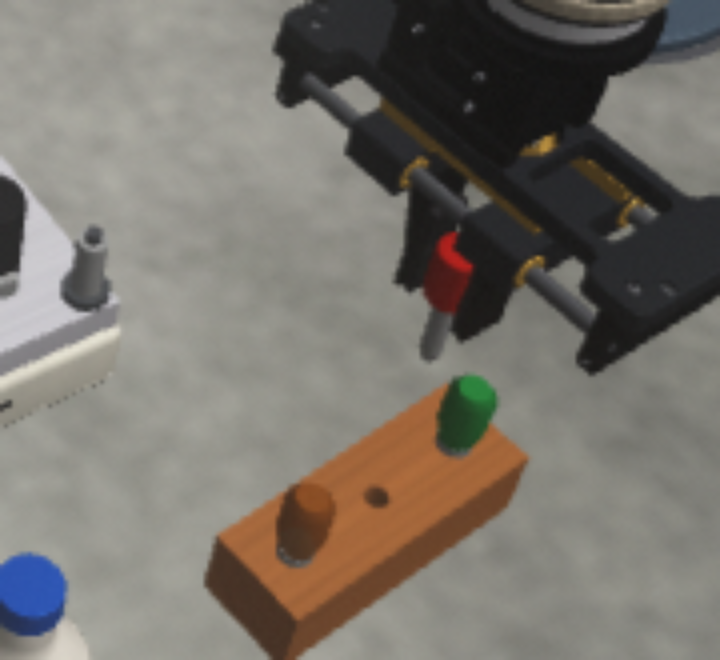

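```bash
python3 - <<'E'
from h import *
go([.608,-.019,.225],33.5)
E
```

```text
jaw now 96.7 delta_pos [0.1351, -0.0032, -0.35] rot [-0.3, 63.17, 0.22]
```

Call:
play_rows(
  targets=[
    {"delta_pos": [0.008,0,-0.02],"rotation": [0,6,0],"claw": 0.015},
    {"delta_pos": [0.02,-0.002,-0.052],"rotation": [0,12,0],"claw": 0.015},
    {"delta_pos": [0.034,-0.003,-0.087],"rotation": [0,18,0],"claw": 0.015},
    {"delta_pos": [0.047,-0.003,-0.122],"rotation": [0,24,0],"claw": 0.015},
    {"delta_pos": [0.06,-0.003,-0.156],"rotation": [0,30,0],"claw": 0.015},
    {"delta_pos": [0.074,-0.003,-0.191],"rotation": [0,36,0],"claw": 0.015},
    {"delta_pos": [0.087,-0.003,-0.226],"rotation": [0,42,0],"claw": 0.015},
    {"delta_pos": [0.1,-0.003,-0.26],"rotation": [0,48,0],"claw": 0.015},
    {"delta_pos": [0.113,-0.003,-0.293],"rotation": [0,54,0],"claw": 0.015},
    {"delta_pos": [0.124,-0.003,-0.321],"rotation": [0,60,0],"claw": 0.015},
  ],
)

```text
time_s: 13.98
eef_pos: [0.5926, 0.0038, 0.2193]
eef_rot: [-0.63, 0.632, -0.32, 0.319]
force: [-0.6, 0.7, -0.8]
gripper_width: 0.0231
```

```bash
python3 - <<'E'
from h import *
st();go([.608,-.019,.2],33.5)
E
```

```text
t 13.98 pos [0.5926 0.0038 0.2193] rot [-0.63    0.6315 -0.3202  0.319 ] F [-0.6  0.7 -0.8] w 0.0231
jaw now 36.3 delta_pos [0.0274, 0.0193, -0.001] rot [0.16, 2.75, -0.02]
```

Call:
play_rows(
  targets=[
    {"delta_pos": [0.012,0,-0.0005],"rotation": [0,1.4,0],"claw": 0.015},
    {"delta_pos": [0.022,0.01,-0.001],"rotation": [0,2.7,0],"claw": 0.015},
    {"delta_pos": [0.0274,0.022,-0.001],"rotation": [0,2.7,0],"claw": 0.015},
    {"delta_pos": [0.0274,0.033,-0.001],"rotation": [0,2.7,0],"claw": 0.015},
    {"delta_pos": [0.0274,0.039,-0.001],"rotation": [0,2.7,0],"claw": 0.015},
    {"delta_pos": [0.0274,0.039,-0.001],"rotation": [0,2.7,0],"claw": 0.015},
    {"delta_pos": [0.0274,0.039,-0.001],"rotation": [0,2.7,0],"claw": 0.015},
    {"delta_pos": [0.0274,0.039,-0.001],"rotation": [0,2.7,0],"claw": 0.015},
    {"delta_pos": [0.0274,0.039,-0.001],"rotation": [0,2.7,0],"claw": 0.015},
    {"delta_pos": [0.0274,0.039,-0.001],"rotation": [0,2.7,0],"claw": 0.015},
  ],
)

```text
time_s: 14.82
eef_pos: [0.6085, -0.0151, 0.1827]
eef_rot: [0.625, -0.624, 0.332, -0.332]
force: [-0.0, -0.0, -0.5]
gripper_width: 0.0235
```

```bash
python3 - <<'E'
from h import *
s=st()
a=cap('scene');b=cap('top');st()
i=a['frame'][145:235,250:370];cv2.imwrite('pics/s7.png',cv2.resize(i,None,fx=6.5,fy=6.5,interpolation=cv2.INTER_NEAREST))
i=b['frame'][150:240,270:390];cv2.imwrite('pics/t7.png',cv2.resize(i,None,fx=6,fy=6,interpolation=cv2.INTER_NEAREST))
p=np.array(s['eef_pos']);print('tip exp',proj(a,p-[0,0,.063]),'bush',proj(a,[.608,-.019,.101]))
E
```

```text
t 14.82 pos [ 0.6085 -0.0151  0.1827] rot [ 0.6245 -0.6242  0.3315 -0.3324] F [-0.  -0.  -0.5] w 0.0235
t 14.92 pos [ 0.6084 -0.0154  0.1825] rot [ 0.6244 -0.6242  0.3318 -0.3324] F [-0.7  0.3 -0.4] w 0.023
tip exp [301.22069692 198.49547376] bush [300.84167489 203.34579675]
```

View pics/s7.png

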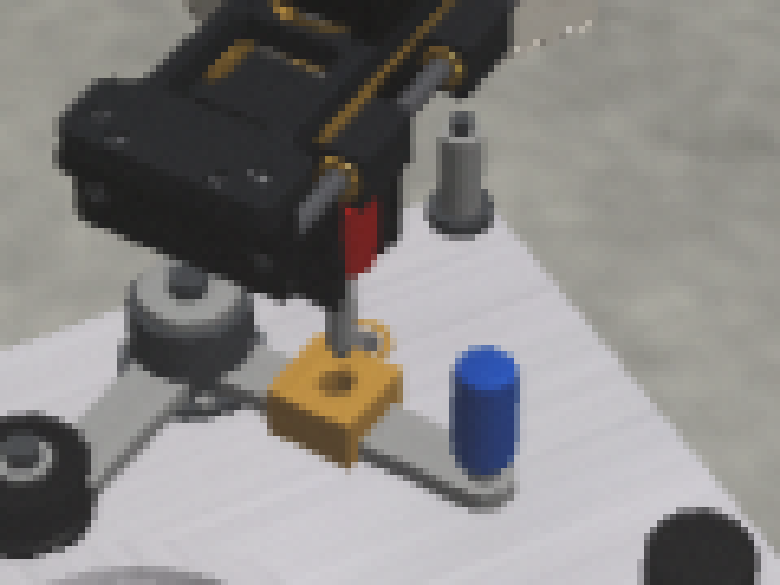

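View pics/t7.png

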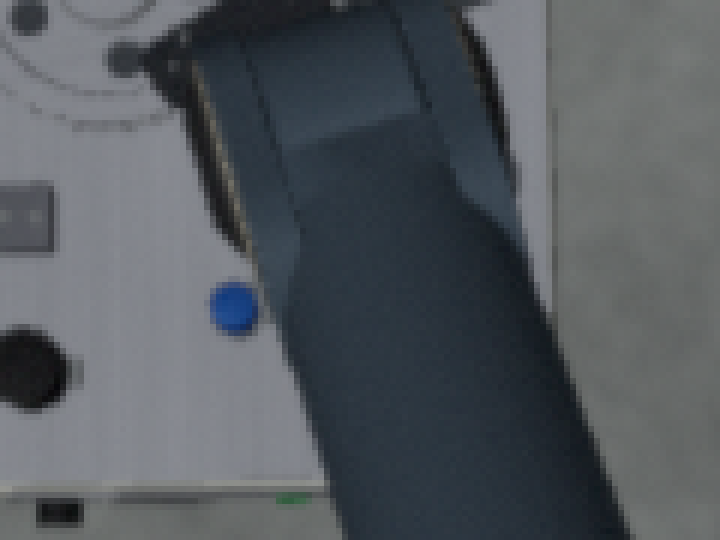

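```bash
python3 - <<'E'
from h import *
a=cap('scene');s=st()
t=at(a,(301.7,198.6),.1195);h=at(a,(301.4,203.1),.101);print(t,h,h-t)
m=R.from_quat(np.roll(s['eef_rot'],-1)).as_matrix();print(m.T@np.array([0,-.0038,0]),m.T@np.r_[(h-t)[:2],0])
print(np.round(m,3))
E
```

```text
t 14.97 pos [ 0.6083 -0.0155  0.1823] rot [ 0.6243 -0.6242  0.3319 -0.3324] F [-0.1 -0.6 -0.9] w 0.0231
[ 0.60759636 -0.01450684  0.1195    ] [ 0.6065605  -0.01917345  0.101     ] [-0.00103586 -0.00466661 -0.0185    ]
[ 3.15142374e-03  6.16386575e-07 -2.12332947e-03] [ 3.29131028e-03  3.12227041e-08 -3.46662917e-03]
[[ 0.559  0.001  0.829]
 [-0.829 -0.     0.559]
 [ 0.001 -1.     0.   ]]
```

Call:
play_rows(
  targets=[
    {"delta_pos": [0.0033,0,-0.003],"rotation": [0,0,0],"claw": 0.015},
    {"delta_pos": [0.0033,0,-0.003],"rotation": [0,0,0],"claw": 0.015},
    {"delta_pos": [0.0033,0,-0.003],"rotation": [0,0,0],"claw": 0.015},
    {"delta_pos": [0.0033,0.004,-0.003],"rotation": [0,0,0],"claw": 0.015},
    {"delta_pos": [0.0033,0.008,-0.003],"rotation": [0,0,0],"claw": 0.015},
    {"delta_pos": [0.0033,0.012,-0.003],"rotation": [0,0,0],"claw": 0.015},
    {"delta_pos": [0.0033,0.012,-0.003],"rotation": [0,0,0],"claw": 0.015},
    {"delta_pos": [0.0033,0.012,-0.003],"rotation": [0,0,0],"claw": 0.015},
    {"delta_pos": [0.0033,0.012,-0.003],"rotation": [0,0,0],"claw": 0.015},
    {"delta_pos": [0.0033,0.012,-0.003],"rotation": [0,0,0],"claw": 0.015},
  ],
)

```text
time_s: 15.8
eef_pos: [0.6077, -0.0198, 0.1701]
eef_rot: [0.624, -0.624, 0.332, -0.332]
force: [-0.5, -0.9, -0.4]
gripper_width: 0.0233
```

```bash
python3 - <<'E'
from h import *
s=st()
a=cap('scene');
i=a['frame'][165:225,270:350];cv2.imwrite('pics/s8.png',cv2.resize(i,None,fx=9,fy=9,interpolation=cv2.INTER_NEAREST))
E
```

```text
t 15.8 pos [ 0.6077 -0.0198  0.1701] rot [ 0.6244 -0.6242  0.332  -0.3322] F [-0.5 -0.9 -0.4] w 0.0233
```

View pics/s8.png

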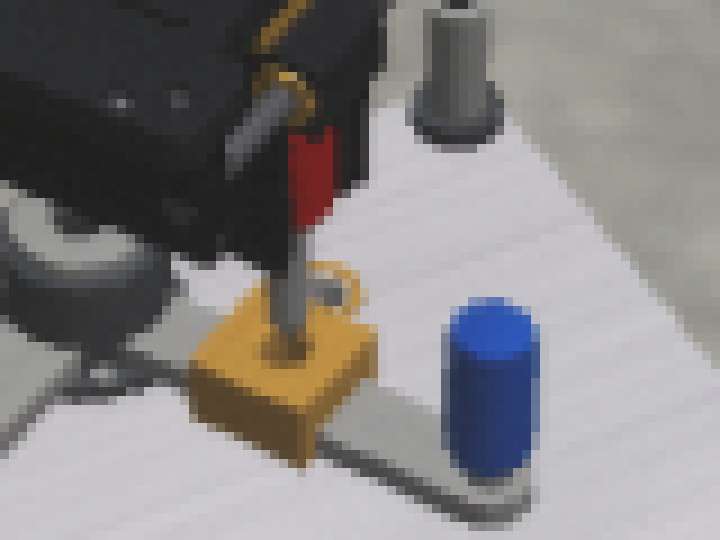

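Tip (zoom 287,340) stands centred over the bush mouth (287,350). Inserting slowly.

Call:
play_rows(
  targets=[
    {"delta_pos": [0,0.002,0],"rotation": [0,0,0],"claw": 0.015},
    {"delta_pos": [0,0.004,0],"rotation": [0,0,0],"claw": 0.015},
    {"delta_pos": [0,0.006,0],"rotation": [0,0,0],"claw": 0.015},
    {"delta_pos": [0,0.008,0],"rotation": [0,0,0],"claw": 0.015},
    {"delta_pos": [0,0.01,0],"rotation": [0,0,0],"claw": 0.015},
    {"delta_pos": [0,0.012,0],"rotation": [0,0,0],"claw": 0.015},
    {"delta_pos": [0,0.014,0],"rotation": [0,0,0],"claw": 0.015},
    {"delta_pos": [0,0.016,0],"rotation": [0,0,0],"claw": 0.015},
    {"delta_pos": [0,0.016,0],"rotation": [0,0,0],"claw": 0.015},
    {"delta_pos": [0,0.016,0],"rotation": [0,0,0],"claw": 0.015},
  ],
)

```text
time_s: 16.68
eef_pos: [0.6078, -0.02, 0.1538]
eef_rot: [0.624, -0.624, 0.332, -0.332]
force: [1.8, -1.7, -1.1]
gripper_width: 0.024
```

```bash
python3 - <<'E'
from h import *
s=st();print(s['ft_torque'])
a=cap('scene');
i=a['frame'][165:225,270:350];cv2.imwrite('pics/s9.png',cv2.resize(i,None,fx=9,fy=9,interpolation=cv2.INTER_NEAREST))
E
```

```text
t 16.68 pos [ 0.6078 -0.02    0.1538] rot [ 0.6243 -0.6242  0.332  -0.3323] F [ 1.8 -1.7 -1.1] w 0.024
[-0.15641799 -0.59054509 -0.02190437]
```

View pics/s9.png

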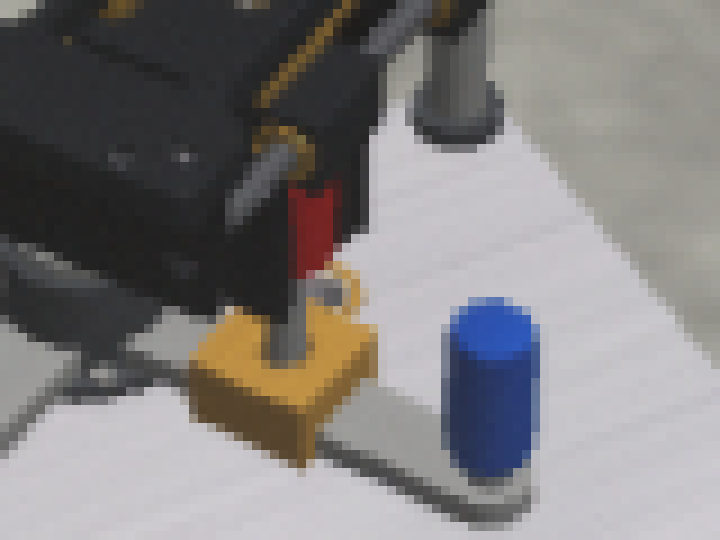

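Call:
play_rows(
  targets=[
    {"delta_pos": [0,0.003,0],"rotation": [0,0,0],"claw": 0.015},
    {"delta_pos": [0,0.006,0],"rotation": [0,0,0],"claw": 0.015},
    {"delta_pos": [0,0.009,0],"rotation": [0,0,0],"claw": 0.015},
    {"delta_pos": [0,0.011,0],"rotation": [0,0,0],"claw": 0.015},
    {"delta_pos": [0,0.013,0],"rotation": [0,0,0],"claw": 0.015},
    {"delta_pos": [0,0.013,0],"rotation": [0,0,0],"claw": 0.015},
    {"delta_pos": [0,0.013,0],"rotation": [0,0,0],"claw": 0.015},
    {"delta_pos": [0,0.013,0],"rotation": [0,0,0],"claw": 0.015},
    {"delta_pos": [0,0.013,0],"rotation": [0,0,0],"claw": 0.015},
    {"delta_pos": [0,0.013,0],"rotation": [0,0,0],"claw": 0.015},
  ],
)

```text
time_s: 17.57
eef_pos: [0.6078, -0.0199, 0.1408]
eef_rot: [0.624, -0.624, 0.332, -0.332]
force: [4.6, -0.7, -3.1]
gripper_width: 0.0233
```

```bash
python3 - <<'E'
from h import *
s=st();print(s['ft_torque'])
E
```

```text
t 17.57 pos [ 0.6078 -0.0199  0.1408] rot [ 0.6244 -0.6241  0.332  -0.3323] F [ 4.6 -0.7 -3.1] w 0.0233
[-0.06063672 -1.14874274 -0.03515537]
```

Call:
play_rows(
  targets=[
    {"delta_pos": [0,0,0],"rotation": [0,0,0],"claw": 0.05},
    {"delta_pos": [0,0,0],"rotation": [0,0,0],"claw": 0.05},
    {"delta_pos": [0,0,0],"rotation": [0,0,0],"claw": 0.05},
    {"delta_pos": [0,0,0],"rotation": [0,0,0],"claw": 0.05},
    {"delta_pos": [0,0,0],"rotation": [0,0,0],"claw": 0.05},
    {"delta_pos": [0,-0.015,0],"rotation": [0,0,0],"claw": 0.05},
    {"delta_pos": [0,-0.035,0],"rotation": [0,0,0],"claw": 0.05},
    {"delta_pos": [0,-0.055,0],"rotation": [0,0,0],"claw": 0.05},
    {"delta_pos": [0,-0.07,0],"rotation": [0,0,0],"claw": 0.05},
    {"delta_pos": [0,-0.07,0],"rotation": [0,0,0],"claw": 0.05},
  ],
)

```text
time_s: 18.4
eef_pos: [0.6093, -0.0194, 0.2145]
eef_rot: [0.625, -0.623, 0.33, -0.334]
force: [0.4, 1.0, -0.2]
gripper_width: 0.05
```

```bash
python3 - <<'E'
from h import *
s=st()
a=cap('scene');
i=a['frame'][135:225,250:370];cv2.imwrite('pics/s10.png',cv2.resize(i,None,fx=6,fy=6,interpolation=cv2.INTER_NEAREST))
p,t=np.array([.641,-.069]),2.155
k=p+.12*np.array([np.cos(t),np.sin(t)]);print(k);go([*k,.19],33.5)
E
```

```text
t 18.4 pos [ 0.6093 -0.0194  0.2145] rot [ 0.6252 -0.6233  0.3303 -0.334 ] F [ 0.4  1.  -0.2] w 0.05
[0.57481576 0.03109819]
jaw now 34.0 delta_pos [-0.0609, 0.0224, 0.0005] rot [-0.14, 0.46, 0.11]
```

View pics/s10.png

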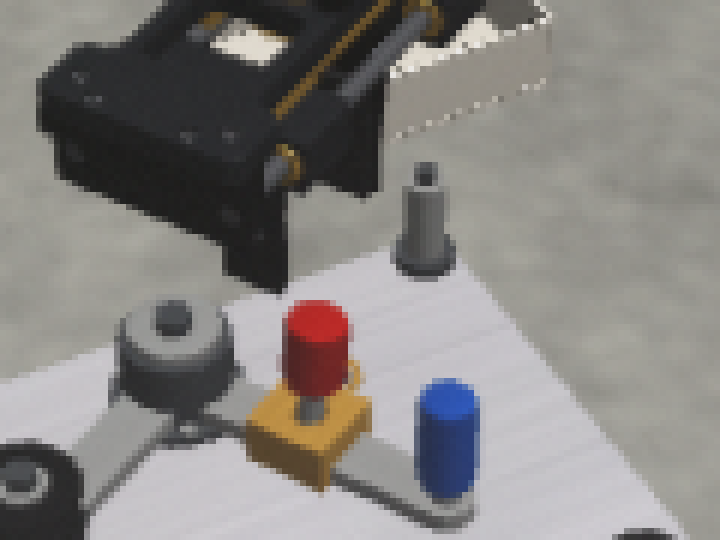

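Call:
play_rows(
  targets=[
    {"delta_pos": [-0.012,0.003,0],"rotation": [0,0,0],"claw": 0.05},
    {"delta_pos": [-0.025,0.007,0],"rotation": [0,0,0],"claw": 0.05},
    {"delta_pos": [-0.04,0.012,0],"rotation": [0,0,0],"claw": 0.05},
    {"delta_pos": [-0.052,0.016,0],"rotation": [0,0,0],"claw": 0.05},
    {"delta_pos": [-0.061,0.022,0],"rotation": [0,0,0],"claw": 0.05},
    {"delta_pos": [-0.061,0.022,0],"rotation": [0,0,0],"claw": 0.05},
    {"delta_pos": [-0.061,0.022,0],"rotation": [0,0,0],"claw": 0.05},
    {"delta_pos": [-0.061,0.022,0],"rotation": [0,0,0],"claw": 0.05},
    {"delta_pos": [-0.061,0.022,0],"rotation": [0,0,0],"claw": 0.05},
    {"delta_pos": [-0.061,0.022,0],"rotation": [0,0,0],"claw": 0.05},
  ],
)

```text
time_s: 19.28
eef_pos: [0.5741, 0.03, 0.1891]
eef_rot: [0.624, -0.624, 0.332, -0.333]
force: [-0.5, 0.5, -0.5]
gripper_width: 0.0496
```

```bash
python3 - <<'E'
from h import *
s=st()
a=cap('scene');
i=a['frame'][135:225,250:370];cv2.imwrite('pics/s11.png',cv2.resize(i,None,fx=6,fy=6,interpolation=cv2.INTER_NEAREST))
go([.5752,.031,.128],33.5)
E
```

```text
t 19.28 pos [0.5741 0.03   0.1891] rot [ 0.6241 -0.624   0.3323 -0.3328] F [-0.5  0.5 -0.5] w 0.0496
jaw now 33.9 delta_pos [-0.0001, 0.0611, 0.0015] rot [-0.03, 0.4, 0.03]
```

View pics/s11.png

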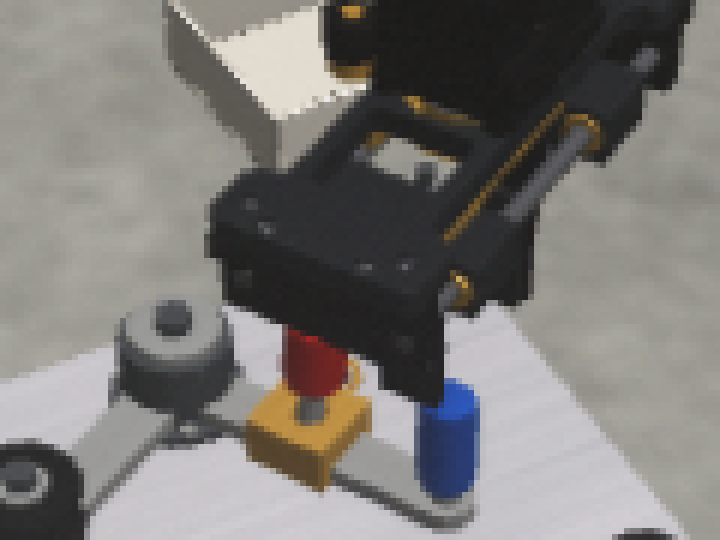

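Call:
play_rows(
  targets=[
    {"delta_pos": [0,0.012,0.0015],"rotation": [0,0,0],"claw": 0.05},
    {"delta_pos": [0,0.026,0.0015],"rotation": [0,0,0],"claw": 0.05},
    {"delta_pos": [0,0.04,0.0015],"rotation": [0,0,0],"claw": 0.05},
    {"delta_pos": [0,0.053,0.0015],"rotation": [0,0,0],"claw": 0.05},
    {"delta_pos": [0,0.061,0.0015],"rotation": [0,0,0],"claw": 0.05},
    {"delta_pos": [0,0.061,0.0015],"rotation": [0,0,0],"claw": 0.04},
    {"delta_pos": [0,0.061,0.0015],"rotation": [0,0,0],"claw": 0.03},
    {"delta_pos": [0,0.061,0.0015],"rotation": [0,0,0],"claw": 0.015},
    {"delta_pos": [0,0.061,0.0015],"rotation": [0,0,0],"claw": 0.015},
    {"delta_pos": [0,0.061,0.0015],"rotation": [0,0,0],"claw": 0.015},
  ],
  squeeze=15,
)

```text
time_s: 20.17
eef_pos: [0.5753, 0.0316, 0.1287]
eef_rot: [0.625, -0.624, 0.332, -0.333]
force: [-0.5, 0.7, 1.0]
gripper_width: 0.0245
```

Call:
play_rows(
  targets=[
    {"delta_pos": [0,0,0],"rotation": [0,0,0],"claw": 0.015},
    {"delta_pos": [0,0,0],"rotation": [0,0,0],"claw": 0.015},
    {"delta_pos": [0,0,0],"rotation": [0,0,0],"claw": 0.015},
    {"delta_pos": [0,0,0],"rotation": [0,0,0],"claw": 0.015},
    {"delta_pos": [0,0,0],"rotation": [0,0,0],"claw": 0.015},
    {"delta_pos": [0,0,0],"rotation": [0,0,0],"claw": 0.015},
    {"delta_pos": [0,0,0],"rotation": [0,0,0],"claw": 0.015},
    {"delta_pos": [0,0,0],"rotation": [0,0,0],"claw": 0.015},
    {"delta_pos": [0,0,0],"rotation": [0,0,0],"claw": 0.015},
    {"delta_pos": [0,0,0],"rotation": [0,0,0],"claw": 0.015},
  ],
)

```text
time_s: 21.0
eef_pos: [0.5754, 0.0319, 0.1286]
eef_rot: [0.625, -0.624, 0.332, -0.333]
force: [0.9, 1.9, 6.2]
gripper_width: 0.0216
```

```bash
cat >> h.py <<'E'
def arc(P,th0,dths,rad=.12):
    """tool-frame rows for turning lever by dths (rad) from th0 about pivot P, tool turning with it"""
    s=manip.state();m=R.from_quat(np.roll(s['eef_rot'],-1)).as_matrix();p=np.array(s['eef_pos'])[:2]
    for d in dths:
        c,sn=np.cos(d),np.sin(d); r=p-P; w=np.array([c*r[0]-sn*r[1],sn*r[0]+c*r[1]])-r
        print(round(d,3),np.round(m.T@np.r_[w,0],4).tolist(),round(-np.degrees(d),2))
E
python3 - <<'E'
from h import *
s=st();p=np.array(s['eef_pos'])[:2];P=np.array([.641,-.069]);r=p-P;print(np.linalg.norm(r),np.arctan2(r[1],r[0]))
arc(P,0,np.arange(1,11)*.03)
E
```

```text
t 21.0 pos [0.5754 0.0319 0.1286] rot [ 0.6247 -0.6239  0.3316 -0.3326] F [0.9 1.9 6.2] w 0.0216
0.12032775547888332 2.1471742674900285
0.03 [-0.0, -0.0, -0.0036] -1.72
0.06 [0.0001, -0.0, -0.0072] -3.44
0.09 [0.0003, -0.0, -0.0108] -5.16
0.12 [0.0006, -0.0, -0.0144] -6.88
0.15 [0.0011, -0.0, -0.018] -8.59
0.18 [0.0016, -0.0, -0.0216] -10.31
0.21 [0.0022, -0.0, -0.0251] -12.03
0.24 [0.003, -0.0, -0.0287] -13.75
0.27 [0.0038, -0.0001, -0.0322] -15.47
0.3 [0.0048, -0.0001, -0.0356] -17.19
```

Call:
play_rows(
  targets=[
    {"delta_pos": [0,0,-0.0036],"rotation": [0,-1.7,0],"claw": 0.015},
    {"delta_pos": [0.0001,0,-0.0072],"rotation": [0,-3.4,0],"claw": 0.015},
    {"delta_pos": [0.0003,0,-0.0108],"rotation": [0,-5.2,0],"claw": 0.015},
    {"delta_pos": [0.0006,0,-0.0144],"rotation": [0,-6.9,0],"claw": 0.015},
    {"delta_pos": [0.0011,0,-0.018],"rotation": [0,-8.6,0],"claw": 0.015},
    {"delta_pos": [0.0016,0,-0.0216],"rotation": [0,-10.3,0],"claw": 0.015},
    {"delta_pos": [0.0022,0,-0.0251],"rotation": [0,-12,0],"claw": 0.015},
    {"delta_pos": [0.003,0,-0.0287],"rotation": [0,-13.75,0],"claw": 0.015},
    {"delta_pos": [0.0038,0,-0.0322],"rotation": [0,-15.5,0],"claw": 0.015},
    {"delta_pos": [0.0048,0,-0.0356],"rotation": [0,-17.2,0],"claw": 0.015},
  ],
  squeeze=20,
)

```text
time_s: 21.83
eef_pos: [0.5485, 0.0083, 0.1287]
eef_rot: [0.668, -0.667, 0.234, -0.235]
force: [1.5, 2.3, 6.1]
gripper_width: 0.0214
```

```bash
python3 - <<'E'
from h import *
s=st();p=np.array(s['eef_pos'])[:2];P=np.array([.641,-.069]);r=p-P;print(np.linalg.norm(r),np.arctan2(r[1],r[0])-2.147)
a=cap('scene');
i=a['frame'][135:225,250:370];cv2.imwrite('pics/s12.png',cv2.resize(i,None,fx=6,fy=6,interpolation=cv2.INTER_NEAREST))
s=st();arc(P,0,np.arange(1,11)*.03)
E
```

```text
t 21.83 pos [0.5485 0.0083 0.1287] rot [ 0.6676 -0.6665  0.234  -0.2351] F [1.5 2.3 6.1] w 0.0214
0.12051458144552837 0.2985953375657382
t 21.88 pos [0.5481 0.0077 0.1286] rot [ 0.6674 -0.6668  0.234  -0.2347] F [1.  2.6 6.6] w 0.0214
0.03 [0.0, -0.0, -0.0036] -1.72
0.06 [0.0001, -0.0, -0.0072] -3.44
0.09 [0.0003, -0.0, -0.0108] -5.16
0.12 [0.0007, -0.0, -0.0144] -6.88
0.15 [0.0011, -0.0, -0.018] -8.59
0.18 [0.0016, -0.0, -0.0216] -10.31
0.21 [0.0023, -0.0, -0.0252] -12.03
0.24 [0.003, -0.0, -0.0287] -13.75
0.27 [0.0039, -0.0, -0.0322] -15.47
0.3 [0.0049, -0.0, -0.0357] -17.19
```

View pics/s12.png

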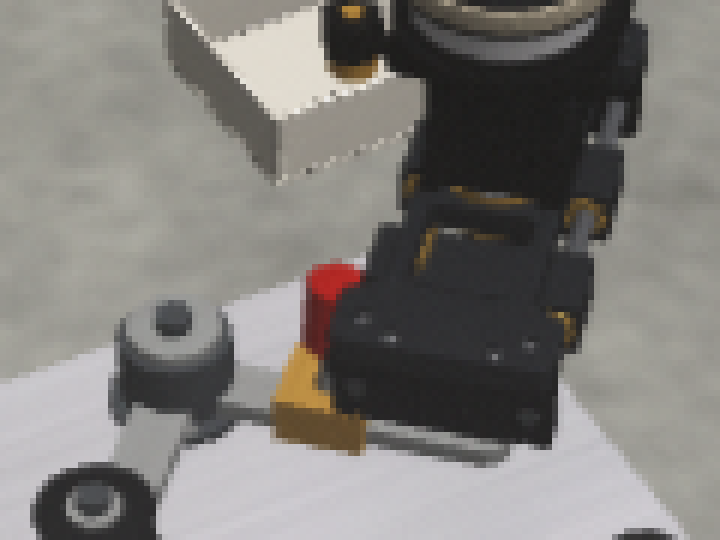

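Lever turning well with the pin riding upright in the bush, small forces. Another 0.3 rad.

Call:
play_rows(
  targets=[
    {"delta_pos": [0,0,-0.0036],"rotation": [0,-1.7,0],"claw": 0.015},
    {"delta_pos": [0.0001,0,-0.0072],"rotation": [0,-3.4,0],"claw": 0.015},
    {"delta_pos": [0.0003,0,-0.0108],"rotation": [0,-5.2,0],"claw": 0.015},
    {"delta_pos": [0.0007,0,-0.0144],"rotation": [0,-6.9,0],"claw": 0.015},
    {"delta_pos": [0.0011,0,-0.018],"rotation": [0,-8.6,0],"claw": 0.015},
    {"delta_pos": [0.0016,0,-0.0216],"rotation": [0,-10.3,0],"claw": 0.015},
    {"delta_pos": [0.0023,0,-0.0252],"rotation": [0,-12,0],"claw": 0.015},
    {"delta_pos": [0.003,0,-0.0287],"rotation": [0,-13.75,0],"claw": 0.015},
    {"delta_pos": [0.0039,0,-0.0322],"rotation": [0,-15.5,0],"claw": 0.015},
    {"delta_pos": [0.0049,0,-0.0357],"rotation": [0,-17.2,0],"claw": 0.015},
  ],
)

```text
time_s: 22.72
eef_pos: [0.5296, -0.0223, 0.1286]
eef_rot: [0.695, -0.694, 0.132, -0.132]
force: [-0.3, 1.7, 7.0]
gripper_width: 0.0214
```

```bash
python3 - <<'E'
from h import *
P=np.array([.641,-.069])
a=cap('scene');
s=st();p=np.array(s['eef_pos'])[:2];r=p-P;print(np.linalg.norm(r),np.arctan2(r[1],r[0])-2.147)
i=a['frame'][135:225,250:370];cv2.imwrite('pics/s13.png',cv2.resize(i,None,fx=6,fy=6,interpolation=cv2.INTER_NEAREST))
arc(P,0,np.arange(1,11)*.015)
E
```

```text
t 22.77 pos [ 0.5293 -0.023   0.1286] rot [ 0.6949 -0.6944  0.1319 -0.1321] F [-0.9  3.1  8.2] w 0.0214
0.12075965420955771 0.6040497283161343
0.015 [-0.0, -0.0, -0.0018] -0.86
0.03 [0.0, -0.0, -0.0036] -1.72
0.045 [0.0, -0.0, -0.0054] -2.58
0.06 [0.0001, -0.0, -0.0072] -3.44
0.075 [0.0002, -0.0, -0.0091] -4.3
0.09 [0.0003, -0.0, -0.0109] -5.16
0.105 [0.0005, -0.0, -0.0127] -6.02
0.12 [0.0007, -0.0, -0.0145] -6.88
0.135 [0.0009, -0.0, -0.0163] -7.73
0.15 [0.0011, -0.0, -0.0181] -8.59
```

View pics/s13.png

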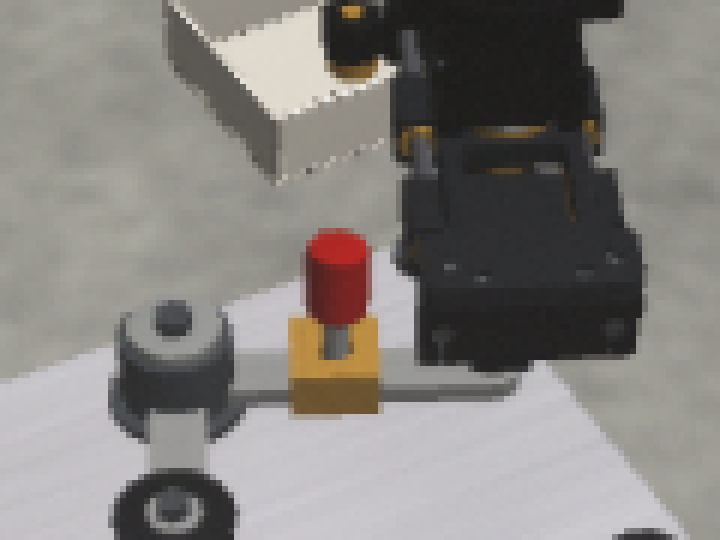

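Call:
play_rows(
  targets=[
    {"delta_pos": [0,0,-0.0018],"rotation": [0,-0.86,0],"claw": 0.015},
    {"delta_pos": [0,0,-0.0036],"rotation": [0,-1.7,0],"claw": 0.015},
    {"delta_pos": [0,0,-0.0054],"rotation": [0,-2.6,0],"claw": 0.015},
    {"delta_pos": [0.0001,0,-0.0072],"rotation": [0,-3.4,0],"claw": 0.015},
    {"delta_pos": [0.0002,0,-0.009],"rotation": [0,-4.3,0],"claw": 0.015},
    {"delta_pos": [0.0003,0,-0.0109],"rotation": [0,-5.2,0],"claw": 0.015},
    {"delta_pos": [0.0005,0,-0.0127],"rotation": [0,-6,0],"claw": 0.015},
    {"delta_pos": [0.0007,0,-0.0145],"rotation": [0,-6.9,0],"claw": 0.015},
    {"delta_pos": [0.0009,0,-0.0163],"rotation": [0,-7.7,0],"claw": 0.015},
    {"delta_pos": [0.0011,0,-0.0181],"rotation": [0,-8.6,0],"claw": 0.015},
  ],
)

```text
time_s: 23.6
eef_pos: [0.5238, -0.0394, 0.1286]
eef_rot: [0.703, -0.702, 0.08, -0.08]
force: [-0.3, 2.2, 7.3]
gripper_width: 0.0214
```

```bash
python3 - <<'E'
from h import *
P=np.array([.641,-.069])
a=cap('scene');
s=st();p=np.array(s['eef_pos'])[:2];r=p-P;print(np.linalg.norm(r),np.arctan2(r[1],r[0])-2.147)
i=a['frame'][135:225,250:370];cv2.imwrite('pics/s14.png',cv2.resize(i,None,fx=6,fy=6,interpolation=cv2.INTER_NEAREST))
arc(P,0,np.arange(1,11)*.007)
E
```

```text
t 23.65 pos [ 0.5237 -0.0398  0.1286] rot [ 0.7029 -0.7023  0.0799 -0.0799] F [-1.5  2.4  8.6] w 0.0212
0.12091192260509033 0.7506541974826102
0.007 [-0.0, -0.0, -0.0008] -0.4
0.014 [-0.0, -0.0, -0.0017] -0.8
0.021 [-0.0, -0.0, -0.0025] -1.2
0.028 [-0.0, -0.0, -0.0034] -1.6
0.035 [0.0, -0.0, -0.0042] -2.01
0.042 [0.0, -0.0, -0.0051] -2.41
0.049 [0.0, -0.0, -0.0059] -2.81
0.056 [0.0001, -0.0, -0.0068] -3.21
0.063 [0.0001, -0.0, -0.0076] -3.61
0.07 [0.0001, -0.0, -0.0085] -4.01
```

View pics/s14.png

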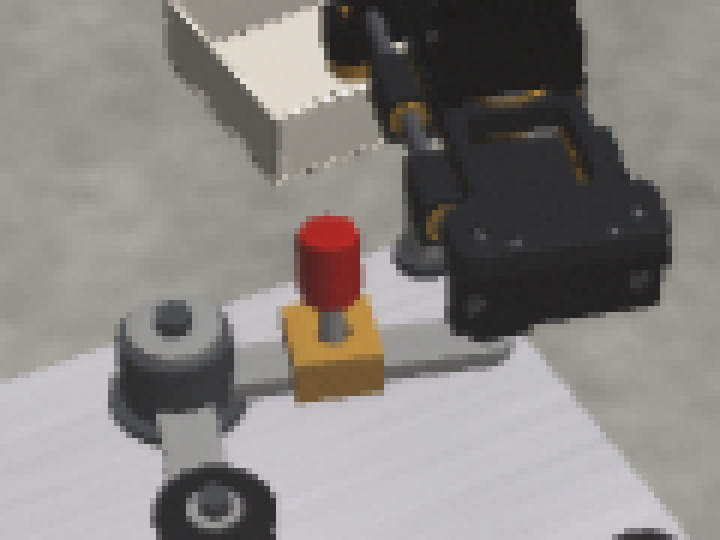

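Pin still up at about 0.75 rad. Creeping on to about 0.80.

Call:
play_rows(
  targets=[
    {"delta_pos": [0,0,-0.0006],"rotation": [0,-0.3,0],"claw": 0.015},
    {"delta_pos": [0,0,-0.0012],"rotation": [0,-0.6,0],"claw": 0.015},
    {"delta_pos": [0,0,-0.0018],"rotation": [0,-0.9,0],"claw": 0.015},
    {"delta_pos": [0,0,-0.0024],"rotation": [0,-1.2,0],"claw": 0.015},
    {"delta_pos": [0,0,-0.003],"rotation": [0,-1.4,0],"claw": 0.015},
    {"delta_pos": [0,0,-0.0036],"rotation": [0,-1.7,0],"claw": 0.015},
    {"delta_pos": [0,0,-0.0042],"rotation": [0,-2,0],"claw": 0.015},
    {"delta_pos": [0,0,-0.0042],"rotation": [0,-2,0],"claw": 0.015},
    {"delta_pos": [0,0,-0.0042],"rotation": [0,-2,0],"claw": 0.015},
    {"delta_pos": [0,0,-0.0042],"rotation": [0,-2,0],"claw": 0.015},
  ],
)

```text
time_s: 24.48
eef_pos: [0.5228, -0.0435, 0.1286]
eef_rot: [0.704, -0.703, 0.068, -0.068]
force: [-0.6, 2.9, 7.8]
gripper_width: 0.0216
```

```bash
python3 - <<'E'
from h import *
P=np.array([.641,-.069])
a=cap('scene');
s=st();p=np.array(s['eef_pos'])[:2];r=p-P;print(np.linalg.norm(r),np.arctan2(r[1],r[0])-2.147)
i=a['frame'][135:225,250:370];cv2.imwrite('pics/s15.png',cv2.resize(i,None,fx=6,fy=6,interpolation=cv2.INTER_NEAREST))
E
```

```text
t 24.53 pos [ 0.5228 -0.0435  0.1286] rot [ 0.7042 -0.7035  0.0679 -0.068 ] F [-0.6  2.5  7.7] w 0.0215
0.12096827677183368 0.7819279496663527
```

View pics/s15.png

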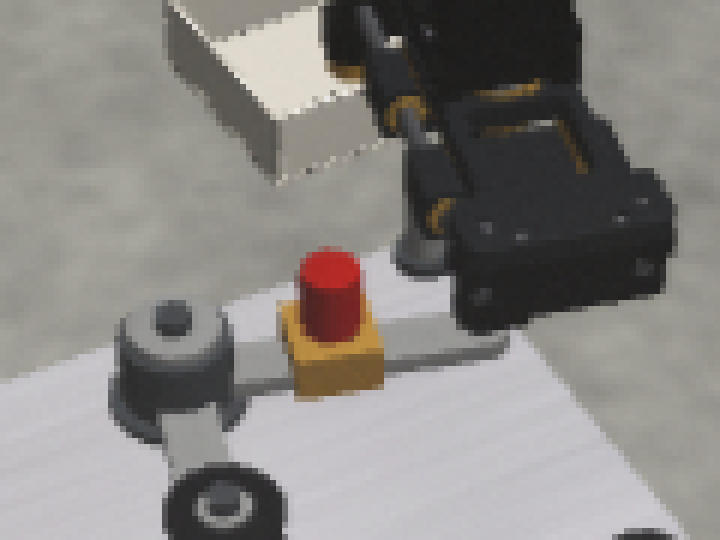

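```bash
python3 - <<'E'
from h import *
a=cap('scene');
for z in(.131,.126,.136,.147):print(z,proj(a,[.582,-.0565,z]))
P=np.array([.641,-.069]);arc(P,0,-np.arange(1,8)*.007)
E
```

```text
0.131 [304.2691996  179.73618064]
0.126 [304.29889313 181.38733246]
0.136 [304.23931026 178.07414038]
0.147 [304.17285484 174.37878982]
-0.007 [0.0, 0.0, 0.0008] 0.4
-0.014 [0.0, 0.0, 0.0017] 0.8
-0.021 [0.0001, 0.0, 0.0025] 1.2
-0.028 [0.0001, 0.0, 0.0034] 1.6
-0.035 [0.0002, 0.0, 0.0042] 2.01
-0.042 [0.0002, 0.0, 0.0051] 2.41
-0.049 [0.0003, 0.0, 0.0059] 2.81
```

Call:
play_rows(
  targets=[
    {"delta_pos": [0,0,0.0007],"rotation": [0,0.35,0],"claw": 0.015},
    {"delta_pos": [0,0,0.0014],"rotation": [0,0.7,0],"claw": 0.015},
    {"delta_pos": [0,0,0.0021],"rotation": [0,1,0],"claw": 0.015},
    {"delta_pos": [0,0,0.0028],"rotation": [0,1.4,0],"claw": 0.015},
    {"delta_pos": [0,0,0.0035],"rotation": [0,1.7,0],"claw": 0.015},
    {"delta_pos": [0,0,0.0042],"rotation": [0,2,0],"claw": 0.015},
    {"delta_pos": [0,0,0.0042],"rotation": [0,2,0],"claw": 0.015},
    {"delta_pos": [0,0,0.0042],"rotation": [0,2,0],"claw": 0.015},
    {"delta_pos": [0,0,0.0042],"rotation": [0,2,0],"claw": 0.015},
    {"delta_pos": [0,0,0.0042],"rotation": [0,2,0],"claw": 0.015},
  ],
)

```text
time_s: 25.42
eef_pos: [0.5238, -0.0393, 0.1286]
eef_rot: [0.703, -0.702, 0.08, -0.08]
force: [-0.1, 2.8, 7.7]
gripper_width: 0.0213
```

```bash
python3 - <<'E'
from h import *
P=np.array([.641,-.069])
a=cap('scene');
s=st();p=np.array(s['eef_pos'])[:2];r=p-P;print(np.linalg.norm(r),np.arctan2(r[1],r[0])-2.147)
i=a['frame'][135:225,250:370];cv2.imwrite('pics/s16.png',cv2.resize(i,None,fx=6,fy=6,interpolation=cv2.INTER_NEAREST))
E
```

```text
t 25.47 pos [ 0.5238 -0.0393  0.1286] rot [ 0.703  -0.7021  0.08   -0.0804] F [-0.8  3.3  6.7] w 0.0211
0.12092196035745803 0.7464526603405255
```

View pics/s16.png

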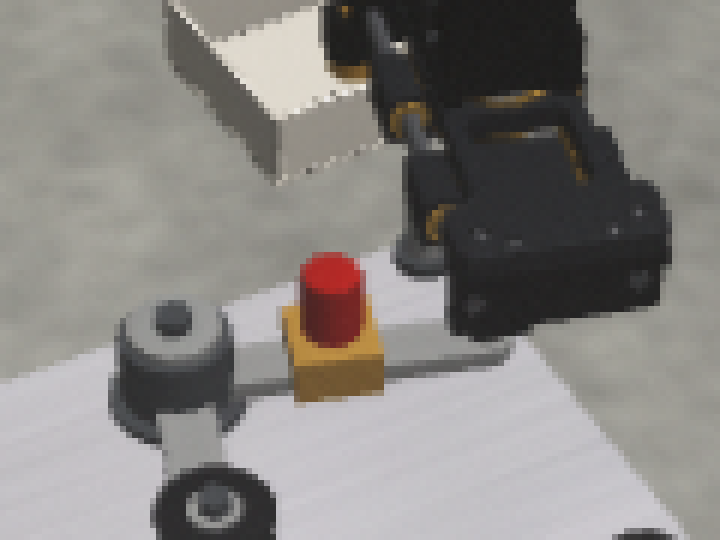

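Call:
play_rows(
  targets=[
    {"delta_pos": [0,0,0.0003],"rotation": [0,0.2,0],"claw": 0.015},
    {"delta_pos": [0,0,0.0006],"rotation": [0,0.3,0],"claw": 0.015},
    {"delta_pos": [0,0,0.0009],"rotation": [0,0.45,0],"claw": 0.015},
    {"delta_pos": [0,0,0.0012],"rotation": [0,0.6,0],"claw": 0.015},
    {"delta_pos": [0,0,0.0015],"rotation": [0,0.7,0],"claw": 0.015},
    {"delta_pos": [0,0,0.0018],"rotation": [0,0.85,0],"claw": 0.015},
    {"delta_pos": [0,0,0.0018],"rotation": [0,0.85,0],"claw": 0.015},
    {"delta_pos": [0,0,0.0018],"rotation": [0,0.85,0],"claw": 0.015},
    {"delta_pos": [0,0,0.0018],"rotation": [0,0.85,0],"claw": 0.015},
    {"delta_pos": [0,0,0.0018],"rotation": [0,0.85,0],"claw": 0.015},
  ],
)

```text
time_s: 26.3
eef_pos: [0.5242, -0.0377, 0.1286]
eef_rot: [0.702, -0.702, 0.085, -0.086]
force: [-0.3, 2.7, 7.8]
gripper_width: 0.0215
```

```bash
python3 - <<'E'
from h import *
P=np.array([.641,-.069])
s=st();p=np.array(s['eef_pos'])[:2];r=p-P;print(np.linalg.norm(r),np.arctan2(r[1],r[0])-2.147,s['ft_torque'])
E
```

```text
t 26.3 pos [ 0.5242 -0.0377  0.1286] rot [ 0.7023 -0.7015  0.0852 -0.0857] F [-0.3  2.7  7.8] w 0.0215
0.12089665643006306 0.7324560217153029 [ 0.60747203 -0.13500345 -0.09455502]
```

Call:
play_rows(
  targets=[
    {"delta_pos": [0,0,0.0003],"rotation": [0,0.15,0],"claw": 0.015},
    {"delta_pos": [0,0,0.0006],"rotation": [0,0.3,0],"claw": 0.015},
    {"delta_pos": [0,0,0.0009],"rotation": [0,0.45,0],"claw": 0.015},
    {"delta_pos": [0,0,0.0012],"rotation": [0,0.6,0],"claw": 0.015},
    {"delta_pos": [0,0,0.0015],"rotation": [0,0.7,0],"claw": 0.015},
    {"delta_pos": [0,0,0.0018],"rotation": [0,0.85,0],"claw": 0.015},
    {"delta_pos": [0,0,0.0018],"rotation": [0,0.85,0],"claw": 0.015},
    {"delta_pos": [0,0,0.0018],"rotation": [0,0.85,0],"claw": 0.015},
    {"delta_pos": [0,0,0.0018],"rotation": [0,0.85,0],"claw": 0.015},
    {"delta_pos": [0,0,0.0018],"rotation": [0,0.85,0],"claw": 0.015},
  ],
)

```text
time_s: 27.13
eef_pos: [0.5246, -0.0365, 0.1286]
eef_rot: [0.701, -0.701, 0.09, -0.091]
force: [0.1, 1.4, 7.5]
gripper_width: 0.0213
```

```bash
python3 - <<'E'
from h import *
P=np.array([.641,-.069])
a=cap('scene')
s=st();p=np.array(s['eef_pos'])[:2];r=p-P;print(np.linalg.norm(r),np.arctan2(r[1],r[0])-2.147,s['ft_torque'])
i=a['frame'][165:215,260:340];cv2.imwrite('pics/s17.png',cv2.resize(i,None,fx=9,fy=9,interpolation=cv2.INTER_NEAREST))
E
```

```text
t 27.18 pos [ 0.5245 -0.0365  0.1286] rot [ 0.7013 -0.7013  0.0905 -0.0908] F [-0.   1.9  7.7] w 0.0216
0.12089920218603818 0.722642961388249 [ 0.36428235 -0.08520353 -0.01441748]
```

View pics/s17.png

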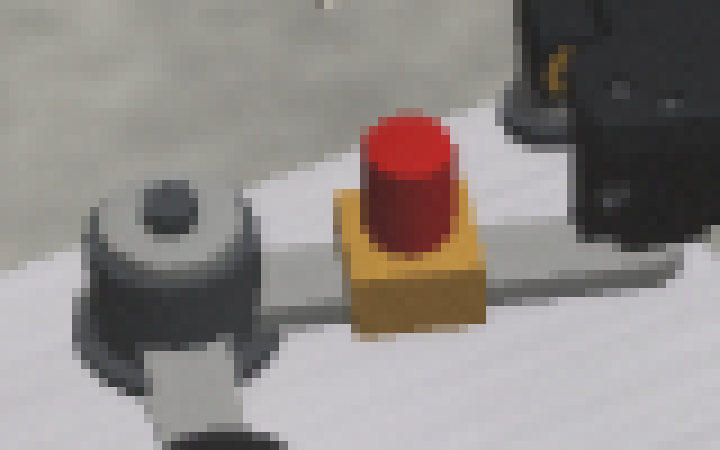

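Call:
play_rows(
  targets=[
    {"delta_pos": [0,0,0.0003],"rotation": [0,0.15,0],"claw": 0.015},
    {"delta_pos": [0,0,0.0006],"rotation": [0,0.3,0],"claw": 0.015},
    {"delta_pos": [0,0,0.0009],"rotation": [0,0.45,0],"claw": 0.015},
    {"delta_pos": [0,0,0.0012],"rotation": [0,0.6,0],"claw": 0.015},
    {"delta_pos": [0,0,0.0012],"rotation": [0,0.6,0],"claw": 0.015},
    {"delta_pos": [0,0,0.0012],"rotation": [0,0.6,0],"claw": 0.015},
    {"delta_pos": [0,0,0.0012],"rotation": [0,0.6,0],"claw": 0.015},
    {"delta_pos": [0,0,0.0012],"rotation": [0,0.6,0],"claw": 0.015},
    {"delta_pos": [0,0,0.0012],"rotation": [0,0.6,0],"claw": 0.015},
    {"delta_pos": [0,0,0.0012],"rotation": [0,0.6,0],"claw": 0.015},
  ],
)

```text
time_s: 28.02
eef_pos: [0.5247, -0.036, 0.1286]
eef_rot: [-0.7, 0.701, -0.094, 0.094]
force: [-0.9, 0.1, 8.0]
gripper_width: 0.0212
```

```bash
python3 - <<'E'
from h import *
P=np.array([.641,-.069])
s=st();p=np.array(s['eef_pos'])[:2];r=p-P;print(np.linalg.norm(r),np.arctan2(r[1],r[0])-2.147,s['ft_torque'])
E
```

```text
t 28.02 pos [ 0.5247 -0.036   0.1286] rot [-0.7004  0.7012 -0.0943  0.0944] F [-0.9  0.1  8. ] w 0.0212
0.12088110499211448 0.7183452910648711 [0.155468   0.03875224 0.00195597]
```

Tangential force now ≈0: the pin carries the lever. Opening a little first, caged.

Call:
play_rows(
  targets=[
    {"delta_pos": [0,0,0],"rotation": [0,0,0],"claw": 0.024},
    {"delta_pos": [0,0,0],"rotation": [0,0,0],"claw": 0.026},
    {"delta_pos": [0,0,0],"rotation": [0,0,0],"claw": 0.028},
    {"delta_pos": [0,0,0],"rotation": [0,0,0],"claw": 0.03},
    {"delta_pos": [0,0,0],"rotation": [0,0,0],"claw": 0.032},
    {"delta_pos": [0,0,0],"rotation": [0,0,0],"claw": 0.032},
    {"delta_pos": [0,0,0],"rotation": [0,0,0],"claw": 0.032},
    {"delta_pos": [0,0,0],"rotation": [0,0,0],"claw": 0.032},
    {"delta_pos": [0,0,0],"rotation": [0,0,0],"claw": 0.032},
    {"delta_pos": [0,0,0],"rotation": [0,0,0],"claw": 0.032},
  ],
)

```text
time_s: 28.85
eef_pos: [0.5247, -0.0357, 0.128]
eef_rot: [-0.701, 0.701, -0.094, 0.094]
force: [-0.3, 0.3, -0.2]
gripper_width: 0.0318
```

```bash
python3 - <<'E'
from h import *
s=st();a=cap('scene')
i=a['frame'][165:215,260:340];cv2.imwrite('pics/s18.png',cv2.resize(i,None,fx=9,fy=9,interpolation=cv2.INTER_NEAREST))
E
```

```text
t 28.85 pos [ 0.5247 -0.0357  0.128 ] rot [-0.7008  0.7008 -0.0943  0.0943] F [-0.3  0.3 -0.2] w 0.0318
```

View pics/s18.png

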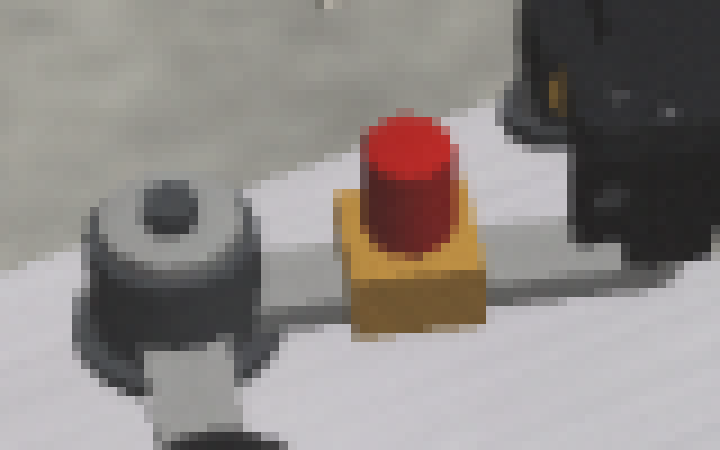

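Lever unchanged, forces zero: locked. Opening and withdrawing upwards.

Call:
play_rows(
  targets=[
    {"delta_pos": [0,0,0],"rotation": [0,0,0],"claw": 0.05},
    {"delta_pos": [0,0,0],"rotation": [0,0,0],"claw": 0.05},
    {"delta_pos": [0,0,0],"rotation": [0,0,0],"claw": 0.05},
    {"delta_pos": [0,-0.015,0],"rotation": [0,0,0],"claw": 0.05},
    {"delta_pos": [0,-0.035,0],"rotation": [0,0,0],"claw": 0.05},
    {"delta_pos": [0,-0.06,0],"rotation": [0,0,0],"claw": 0.05},
    {"delta_pos": [0,-0.085,0],"rotation": [0,0,0],"claw": 0.05},
    {"delta_pos": [0,-0.11,0],"rotation": [0,0,0],"claw": 0.05},
    {"delta_pos": [0,-0.13,0],"rotation": [0,0,0],"claw": 0.05},
    {"delta_pos": [0,-0.14,0],"rotation": [0,0,0],"claw": 0.05},
  ],
)

```text
time_s: 29.73
eef_pos: [0.5257, -0.0354, 0.2706]
eef_rot: [-0.701, 0.701, -0.093, 0.096]
force: [0.9, -0.5, -0.0]
gripper_width: 0.0502
```

```bash
python3 - <<'E'
from h import *
s=st();go([.50,-.20,.28])
E
```

```text
t 29.73 pos [ 0.5257 -0.0354  0.2706] rot [-0.7008  0.7008 -0.0928  0.0957] F [ 0.9 -0.5 -0. ] w 0.0502
jaw now 74.7 delta_pos [0.0187, -0.0094, -0.1656] rot [-0.03, -0.0, 0.23]
```

Shift aside so the top camera sees the pin.

Call:
play_rows(
  targets=[
    {"delta_pos": [0.002,-0.001,-0.018],"rotation": [0,0,0],"claw": 0.05},
    {"delta_pos": [0.005,-0.003,-0.045],"rotation": [0,0,0],"claw": 0.05},
    {"delta_pos": [0.008,-0.005,-0.075],"rotation": [0,0,0],"claw": 0.05},
    {"delta_pos": [0.012,-0.007,-0.105],"rotation": [0,0,0],"claw": 0.05},
    {"delta_pos": [0.015,-0.009,-0.13],"rotation": [0,0,0],"claw": 0.05},
    {"delta_pos": [0.018,-0.009,-0.15],"rotation": [0,0,0],"claw": 0.05},
    {"delta_pos": [0.019,-0.009,-0.165],"rotation": [0,0,0],"claw": 0.05},
    {"delta_pos": [0.019,-0.009,-0.165],"rotation": [0,0,0],"claw": 0.05},
    {"delta_pos": [0.019,-0.009,-0.165],"rotation": [0,0,0],"claw": 0.05},
    {"delta_pos": [0.019,-0.009,-0.165],"rotation": [0,0,0],"claw": 0.05},
  ],
)

```text
time_s: 30.57
eef_pos: [0.4995, -0.1983, 0.2767]
eef_rot: [0.701, -0.701, 0.094, -0.094]
force: [-0.2, 0.1, -0.2]
gripper_width: 0.0498
```

```bash
python3 - <<'E'
from h import *
s=st();a=cap('scene');b=cap('top')
i=a['frame'][100:240,220:400];cv2.imwrite('pics/s19.png',cv2.resize(i,None,fx=4.4,fy=4.4,interpolation=cv2.INTER_NEAREST))
i=b['frame'][90:310,170:490];cv2.imwrite('pics/t19.png',cv2.resize(i,None,fx=2.5,fy=2.5,interpolation=cv2.INTER_CUBIC))
ph=[imaging.landmark_of(c,'pin_head')[0] for c in('scene','top')]
px=[np.array(x['position'])*[640,400] for x in ph];print(px,[x['score'] for x in ph],tri(a,px[0],b,px[1]))
from scipy.optimize import least_squares
red=([0,120,50],[8,255,255])
o1=cmask(a,*red,(285,165,325,205));o2=cmask(b,*red,(325,185,360,215));print(o1,o2)
if o1 and o2:
  f=lambda p:np.r_[hc(a,p[0],p[1],.012,p[2]-.015,p[2]+.015)-o1[0],hc(b,p[0],p[1],.012,p[2]-.015,p[2]+.015)-o2[0]]
  r=least_squares(f,[.58,-.05,.116]);print(r.x,r.fun)
E
```

```text
t 30.57 pos [ 0.4995 -0.1983  0.2767] rot [ 0.7012 -0.7005  0.0938 -0.0936] F [-0.2  0.1 -0.2] w 0.0498
[array([304.192, 186.48 ]), array([338.368, 198.6  ])] [0.66, 0.4] (array([ 0.58598102, -0.04828453,  0.11879393]), np.float64(0.0002828987014121372))
(array([305.08270677, 185.16541353]), array([300, 178,  11,  15, 133], dtype=int32)) (array([340.09090909, 199.30909091]), array([336, 195,   9,   9,  55], dtype=int32))
[ 0.58298993 -0.05286712  0.11745116] [-0.45981913  0.07973144  0.00615126  0.38460117]
```

View pics/s19.png

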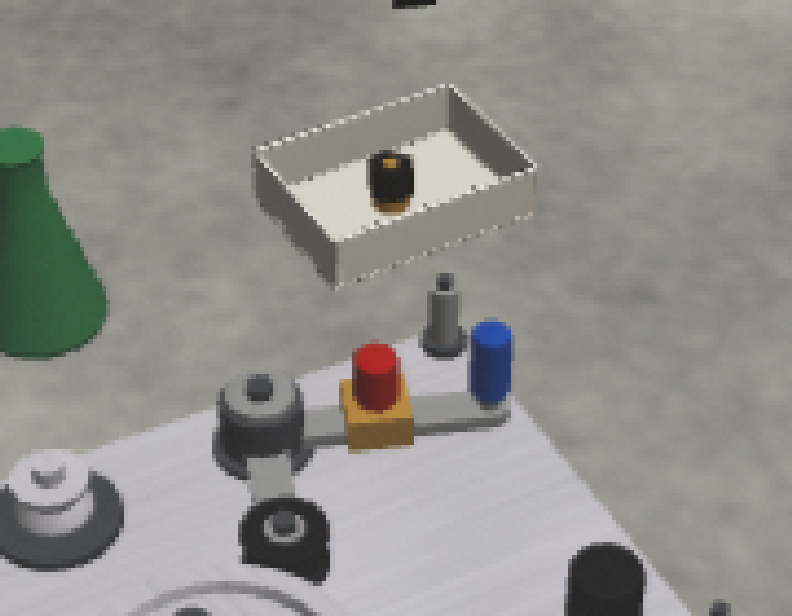

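View pics/t19.png

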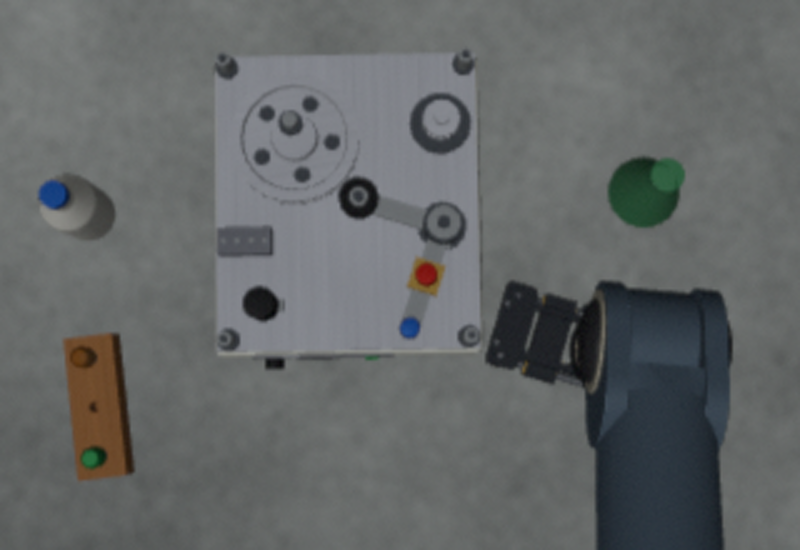

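```bash
python3 - <<'E'
from h import *
print(order.close_job());st()
E
```

```text
the job is handed in; nothing more can be done
None
the job is handed in; nothing more can be done
```

The job is handed in at about 31 s of the 67 s allowed, with all three parts done.

- **Nut:** the star nut stands upright inside the white tray, near its middle.
- **Pin and lever:** I stood the pin in the lever's bush while the lever was at rest. I then gripped the blue knob and turned the lever until the pin dropped into the locking hole, at about 0.78 rad by my estimate. I eased the lever back, still gripped, until the spring load on the gripper fell to about 0 N, so the pin was holding it before I let go.
- **Last checks:** after I let go, the lever stayed where it was and its bush stood over the hole. The head rests on the bush: I measured its centre at 117.5 mm above the bench against 116 mm expected. That is within the 1 to 3 mm my measurements ran high on points of known height. The pin-head network disagreed a little, putting the head at 118.8 mm and about 5 mm off sideways, with low scores. I did not press the pin down as an extra check.
- **Rest position:** the pin has some play in the holes, so the lever settled a little short of 0.78 rad, at roughly 0.72 by my estimate.
- **Surroundings:** the flask, wash bottle and both drivers look undisturbed, and the gripper is open and clear of everything.

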